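# Lay out the kit for the next phone

### The arm

A 6-joint arm with a two-finger parallel gripper is mounted at the origin on the work surface. World frame = base frame: x ahead of the robot, y to its left, z up, the work surface at z = 0. Lengths are in mm, angles in degrees, forces in N, time in s.
With the tool pointing down it reaches from about 300 to 850 mm from the base axis. Payload 4.2 kg.
Tool frame: the origin (TCP) lies midway between the tips of the shut fingers; the grasp point (between the pads) lies pinch_z behind it (pinch_z is the distance from the TCP to the grasp point, in mm); z points along the fingers, y is the line along which they close (so a half turn about z gives the same grasp; the last joint's range is limited). The gripper opens to 91 mm and grips with 3 to 60 N. Pads are 32 mm wide; open, the fingers measure 118 mm over their backs; the gripper's body (76 mm by 178 mm) begins 60 mm behind the grasp point.
Start: joints at [65.374, 18.312, 89.639, -0, 72.044, -1.146], TCP at [229.1, 527.409, 175.676] pointing down, gripper open.
Joint ranges: [-177.97, 177.97], [-48.28, 115.42], [12.27, 149.76], [-77.06, 257.06], [2.81, 150.46], [-146.56, 146.56]. Speed limits (degrees/s): [147.25, 147.25, 180, 180, 180, 180].

### API

Orientations are given as [roll, pitch, yaw] about the fixed x, y, z axes, in that order (R = Rz(yaw) Ry(pitch) Rx(roll)).
In Python, from workcell import state, grab_frame, job_done, masks_of, landmark_of, pinch_z gives the robot as it stands. The module is installed in compiled form; this text tells all that it offers.
- The arm moves only by the tool move_arm, never from a script. Its argument "plan" is a list of rows, each an object of numbers: "x", "y", "z": the shift along the tool's x, y, z in mm; "rx", "ry", "rz": the turn, a rotation vector about the tool's x, y, z in rad. A call has 1 to 10 rows; each row shifts and turns the commanded pose from where the row before left it, along the tool's axes as they then stand; what a row does not reach is not made up. A row lasts 1/10 s, in which the tool goes at most 50 mm and 8.59 degrees, less where a joint would pass 70% of its speed; a pose out of reach is approached as far as the arm can. A call is refused whole if a number of a shift passes 50 or a number of a turn 0.15, either way. A call with a gripper value outside its range is refused whole. "grip" is the opening, from 0 (shut) to 1 (fully open), set as the call begins (left out, the last holds). The fingers move at their own pace and stop on an object; "squeeze" is the grip in N (left out, the last holds). Time passes only in rows, so rows that do not move let the fingers close. It gives the time, the measured TCP pose, the force, the opening and the grip force at its end, in the units of the state.
- state(): the state, without advancing time (a new reading comes with each control period).
- grab_frame(name): name is "side" or "top"; returns a dict with "img" (384x512x3 uint8, red, green, blue), "z_map" (384x512 float32, mm along the optical axis (not along the pixel's ray), 0 where there is no reading), "fx", "fy", "cx", "cy" (pixels), "rvec" (rotation vector, rad) and "tvec" (3), from world to camera coordinates, as OpenCV has them. Camera axes: x right, y down, z forward; pixel columns grow to the right and rows downward; lengths in mm; the calibration is good to about 2 mm. A picture is of the moment at which its call begins.
- job_done(): hands the job in; it is judged then, once.
Trained networks look in the newest picture that a camera, given by its name, has taken for a name from the list of things; names that differ only in an ending like _2 or _b are one class to them, and where a whole thing is asked for, a point or a joint stands for the part that bears it (a point fixed in the world has none). Each returns a list of dicts, best first, with "p" (0 to 1); they miss things now and then, are a little off and sometimes report something else, mostly with a low value. They report only what shows in the picture. A call takes as long as a camera call. They do not tell look-alikes from the thing itself.
- masks_of(camera, label): "pixels" (384x512 bool, what is visible of it) and "box" ([centre column, centre row, width, height] in pixels, round what is visible of it).
- landmark_of(camera, label): "point" ([column, row] in pixels: a listed point, or the origin of a listed thing).
The state is a dict: "time_s": time; "qpos": joint angles; "qvel": joint speeds; "effort": joint torques, N m; "ee_pos": TCP position; "ee_rot": TCP orientation; "force": force on the tool from outside, world axes, zero at the start; "torque": the same for the moment, N m; "gripper_width": finger opening in mm; "gripper_force": force on a finger pad.
Only numpy, scipy, OpenCV 4.12 (cv2) and the standard library are available. Lean on these libraries where they do the work, as an engineer would, in place of code of your own. Each camera call takes 0.05 s, during which the arm holds its last target. There are 200 camera calls.

### The job

Lay out the kit for the next phone. Put the dark mid-frame flat in the middle of the black nest and the white battery flat on the middle of the mid-frame, and lay the purple back cover flat in the middle of the yellow pad, each lined up lengthwise with what it lies on. Set the copper camera unit upright on the bench midway between the nest and the pad, and stand the red-lidded screw jar on the bench about 2 cm behind the yellow pad (beyond its end away from the robot, on the pad's centre line), leaving the blue speaker, the tape roll and the glue bottle where they are.

Things in the scene. Friction and masses are not known exactly. Their poses are not given: they have to be found in the camera images.
- nest: Fixed target: black plate with a dark rubber inlay and four small steel screws, 136 (x) x 76 (y) x 12 high. Origin at the centre of its underside on the bench (top at +12 mm). Long axis = its x, pointing roughly away from the robot (within about 10 degrees of world x); z up.
- pad: Fixed target: plain yellow pad 140 (x) x 80 (y) x 4 high. Origin at the centre of its underside on the bench (top at +4 mm). Long axis = its x, pointing away from the robot, parallel to the nest's. Nest and pad lie side by side, centres 190 to 210 mm apart; either may be on the left.
- frame: Loose phone mid-frame: dark steel slab 120 (x) x 60 (y) x 9 high, with a silver rectangle in the middle and a green and a copper strip at its ends. Origin at the centre of its underside, x along its length, z up. Either way round is fine. 40 to 85 g.
- cover: Loose phone back cover: purple slab 120 (x) x 60 (y) x 7 high with two black lens discs near one end. Origin at the centre of its underside, x along its length, z up. Either way round is fine. 28 to 56 g.
- battery: Loose phone battery: white slab 72 (x) x 40 (y) x 8 high with an orange strip across one end. Origin at the centre of its underside, x along its length, z up. Either way round is fine. 35 to 70 g.
- camera_unit: Loose camera unit: copper-coloured block 30 x 30 x 12 high with three black lenses on top. Origin at the centre of its underside, x and y square to its sides, z up. Its final heading does not matter. 14 to 28 g.
- screw_jar: Loose round white screw jar with a red lid, 34 diameter, 34 high, upright. Origin at the centre of its underside, z up. 35 to 70 g.
- speaker: Bystander, leave alone: loose blue speaker block 42 (x) x 28 (y) x 12 high with a black grille, lying among the kit. Origin at the centre of its underside.
- tape: Bystander, leave alone: loose green roll of tape lying flat, 54 outer diameter, 18 high. Origin at the centre of its underside.
- glue: Bystander, leave alone: loose small orange glue bottle with a black cap, 26 diameter, 55 high, standing. Origin at the centre of its underside.
Mind the look-alikes: they are no part of the job. Of the things that look like the pad, take the one that is nearest to the robot's base at the start.

How it is judged:
By the outcome, as a careful person would: the job done as asked, in the order asked, and still so for the second after the job is handed in, with the robot touching nothing.
It also fails if it takes over 120 s, if anything falls off the work surface, if the arm or the gripper's body presses on something with over 40 N, if the wrist force passes 120 N, or if a joint passes its speed limit or range.

## Working session

There is one attempt and no reset: what is moved stays moved. The work goes in short steps, Python scripts to look and compute and a tool call to move; the robot and the scene stay as the last step left them, time stands still between calls to the robot, and variables do not carry over. Pictures are saved under pics/ and viewed, at most 14 in all, crops included, and the job is handed in when it is done.

Besides the shell and the picture viewer there is one more tool, called after "Request:" by a JSON object that holds its "method" and its "body", one argument or row to a line. move_arm: Moves the arm, as the interface text tells. Its arguments: {"type":"object","properties":{"plan":{"type":"array","items":{"type":"object","properties":{"x":{"type":"number"},"y":{"type":"number"},"z":{"type":"number"},"rx":{"type":"number"},"ry":{"type":"number"},"rz":{"type":"number"}}}},"grip":{"type":"number"},"squeeze":{"type":"number"}},"required":["plan"]}

```bash
mkdir -p pics; python3 - <<'E'
from workcell import *
import cv2
print(state(), pinch_z if not callable(pinch_z) else pinch_z())
for n in("top","side"):
    f=grab_frame(n); cv2.imwrite(f"pics/{n}0.png",cv2.resize(f["img"][:,:,::-1],(800,600)))
    print(n,f["fx"],f["cx"],f["cy"],f["rvec"],f["tvec"])
    for l in "nest pad frame cover battery camera_unit screw_jar speaker tape glue".split():
        print(l,[(round(m["p"],2),[int(v) for v in m["box"]]) for m in masks_of(n,l)])
E
```

```text
{'time_s': 0.0, 'qpos': array([ 6.53732386e+01,  1.83525510e+01,  8.97053631e+01, -1.91390764e-03,
        7.20428151e+01, -1.14730044e+00]), 'qvel': array([ 0.03167132, -0.02288922,  0.00123787,  0.06547665,  0.0460781 ,
        0.14587119]), 'effort': array([ 6.48019450e-04, -4.12464058e+01, -2.31977212e+01,  7.28400098e-02,
        4.55068960e-02, -1.37370989e-04]), 'ee_pos': array([228.88209305, 526.87447857, 174.81827557]), 'ee_rot': array([-1.79899255e+02, -1.97610746e-04,  1.56521131e+02]), 'force': array([-0.05421858,  0.03336687,  0.35903029]), 'torque': array([0.02297365, 0.0216751 , 0.01718918]), 'gripper_force': 0.0, 'gripper_width': 91.3466347008617} 18.8
top 427.3530448398852 262.36766073005936 195.20389085915053 [ 2.20081771 -2.02261302  0.20750601] [ -55.20494739  531.72261443 1681.99194531]
nest [(0.77, [246, 201, 24, 34])]
pad [(0.6, [294, 210, 25, 34]), (0.57, [351, 173, 26, 35]), (0.56, [387, 272, 27, 39])]
frame [(0.78, [178, 221, 14, 32])]
cover [(0.57, [332, 240, 21, 31])]
battery [(0.54, [196, 187, 10, 12])]
camera_unit [(0.55, [167, 181, 8, 4])]
screw_jar [(0.56, [331, 193, 8, 10])]
speaker [(0.53, [359, 199, 11, 14]), (0.22, [335, 240, 15, 29])]
tape []
glue [(0.46, [147, 210, 4, 4])]
side 395.55479741665766 252.3527159670866 195.0367754406063 [ 0.39888433 -2.78421836  1.16591146] [ 503.69838095  141.09973848 1098.92497324]
nest [(0.58, [246, 220, 53, 28])]
pad [(0.82, [239, 127, 38, 23]), (0.64, [350, 126, 35, 21]), (0.58, [272, 178, 49, 25])]
frame [(0.83, [256, 311, 58, 29]), (0.31, [187, 187, 21, 12])]
cover [(0.57, [315, 152, 32, 22]), (0.48, [209, 279, 30, 10])]
battery [(0.97, [210, 279, 29, 12])]
camera_unit [(0.67, [186, 324, 11, 14]), (0.31, [260, 145, 9, 13])]
screw_jar [(0.41, [259, 146, 13, 14])]
speaker [(0.64, [276, 129, 13, 10])]
tape [(0.68, [188, 187, 20, 12])]
glue [(0.61, [260, 144, 6, 19]), (0.58, [229, 358, 11, 14])]
```

View pics/top0.png

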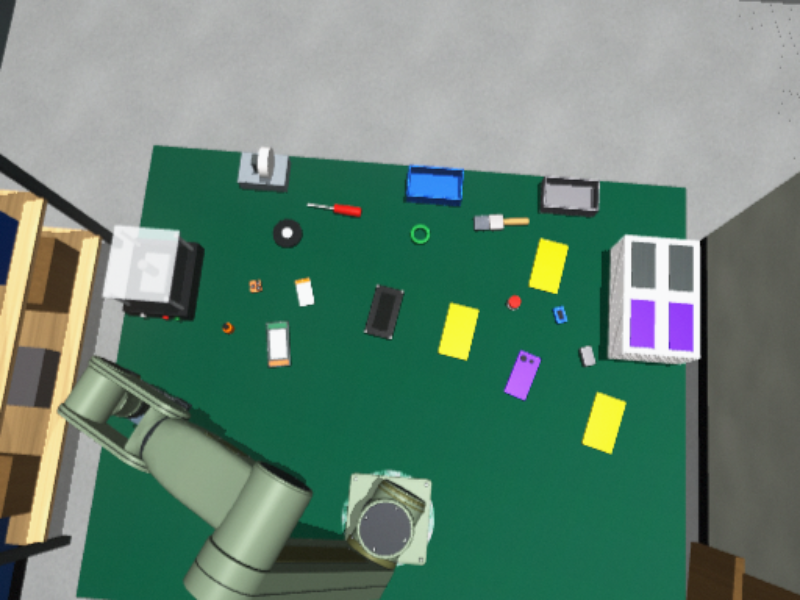

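View pics/side0.png

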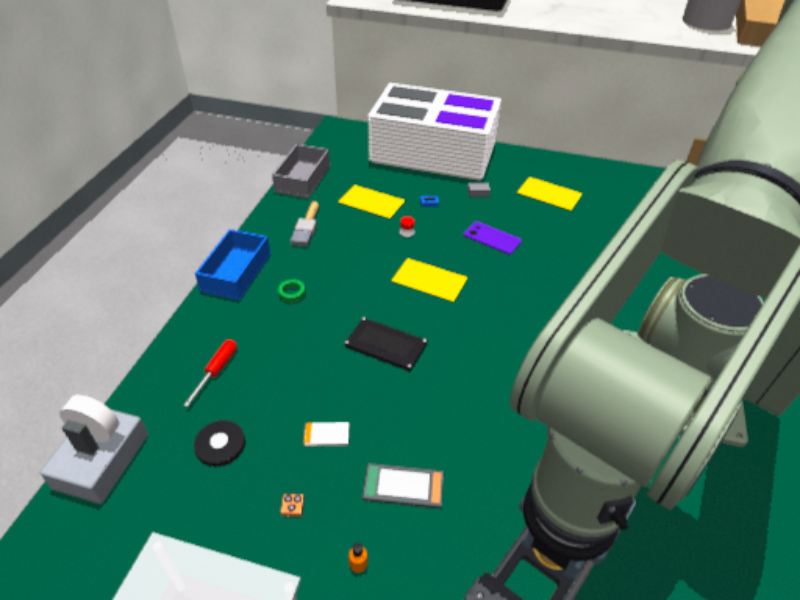

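The scene (800×600 top picture) has these pad-like things:
- Yellow A at (458,331): about 190 mm from the nest, parallel to it, and nearest to the base at (385,525).
- Yellow B at (604,423).
- Yellow C at (548,265).

Other look-alikes:
- The frame is at (278,344). The black nest is at (384,312).
- The cover is at (522,375). The purple box tops at (643,324) are not it.
- The jar with the red lid is at (514,302). The red screwdriver at (346,210) is not it.
- The camera unit is at (255,286). The orange glue at (227,328) is not it.
- The battery is at (304,292).

Choice: pad A.

```bash
cat > h.py <<'E'
import numpy as np, cv2
from scipy.optimize import minimize
from workcell import *
SZ=dict(nest=(136,76,12),pad=(140,80,4),frame=(120,60,9),cover=(120,60,7),battery=(72,40,8),camera_unit=(30,30,12),screw_jar=(34,34,34),speaker=(42,28,12))
def proj(f,P): return cv2.projectPoints(np.float64(P).reshape(-1,1,3),f["rvec"],f["tvec"],np.array([[f["fx"],0,f["cx"]],[0,f["fy"],f["cy"]],[0,0,1]]),None)[0][:,0]
def ray(f,uv,z):
    R=cv2.Rodrigues(f["rvec"])[0]; c=-R.T@f["tvec"]
    d=R.T@[(uv[0]-f["cx"])/f["fx"],(uv[1]-f["cy"])/f["fy"],1]
    return c+d*(z-c[2])/d[2]
def alpha(img):   # 0 on green bench, 1 elsewhere
    I=img.astype(float); r,g,b=I[...,0],I[...,1],I[...,2]
    return 1-np.clip((g-r)/np.maximum(g,25)/0.95,0,1)
def pts(name,x,y,th,z0):
    L,W,H=SZ[name]; c,s=np.cos(th),np.sin(th)
    if name=="screw_jar":
        t=np.linspace(0,2*np.pi,40); B=np.c_[np.cos(t)*L/2,np.sin(t)*L/2]
    else: B=np.array([[1,1],[1,-1],[-1,-1],[-1,1]])*[L/2,W/2]
    B=B@np.array([[c,s],[-s,c]])+[x,y]
    return np.vstack([np.c_[B,0*B[:,0]+z0],np.c_[B,0*B[:,0]+z0+H]])
def fit(frames,name,x,y,th=0,z0=0,al=alpha,pad=7):
    """fit box outline to alpha images; pose x,y,theta(rad)"""
    K=8; wins=[]
    for f in frames:
        p=proj(f,pts(name,x,y,th,z0)); a=np.floor(p.min(0)-pad).astype(int); b=np.ceil(p.max(0)+pad).astype(int)
        A=al(f["img"])[a[1]:b[1],a[0]:b[0]]; wins.append((f,a,A))
    def cost(v):
        e=0
        for f,a,A in wins:
            p=(proj(f,pts(name,x+v[0],y+v[1],th+v[2]/50,z0))-a+.5)*K-.5
            m=np.zeros((A.shape[0]*K,A.shape[1]*K),np.uint8)
            cv2.fillConvexPoly(m,cv2.convexHull(np.round(p*16).astype(np.int32)),255,shift=4)
            m=cv2.resize(m,(A.shape[1],A.shape[0]),interpolation=cv2.INTER_AREA)/255.
            e+=((m-A)**2).sum()
        return e
    best=None
    for t0 in (-6,0,6):
        S=np.array([[0,0,t0],[8,0,t0],[0,8,t0],[0,0,t0+6]],float)
        r=minimize(cost,S[0],method="Nelder-Mead",options=dict(initial_simplex=S,xatol=.05,fatol=1e-3,maxiter=200))
        if best is None or r.fun<best.fun:best=r
    v=best.x
    return np.array([x+v[0],y+v[1],np.degrees(th+v[2]/50)]).round(1),round(best.fun,2)
E
cat > a.py <<'E'
from h import *
T=grab_frame("top");S=grab_frame("side")
P=dict(nest=(246,200),pad=(293.5,212),frame=(178,220),cover=(334,240),battery=(195,187),camera_unit=(163,183),screw_jar=(329,193),speaker=(359,202))
for n,uv in P.items():
    g=ray(T,uv,SZ[n][2])
    A=fit([T],n,g[0],g[1],0)
    print(n,g[:2].round(),A,fit([S],n,A[0][0],A[0][1],np.radians(A[0][2])),fit([T,S],n,A[0][0],A[0][1],np.radians(A[0][2])))
a=cv2.resize(T["img"][165:265,140:400,::-1],(780,300),interpolation=cv2.INTER_NEAREST)
b=cv2.resize((alpha(T["img"])[165:265,140:400]*255).astype(np.uint8),(780,300),interpolation=cv2.INTER_NEAREST)
cv2.imwrite("pics/c1.png",np.vstack([a,cv2.merge([b]*3)]))
for uv in((293.5,212),(387,272),(351,170)):
    g=ray(T,uv,4);print(g[:2].round(),np.hypot(*g[:2]).round())
E
python3 a.py
```

```text
nest [517.  56.] (array([522.1,  59.4,  -9.5]), np.float64(34.47)) (array([525.7,  58.3,  -9.3]), np.float64(38.52)) (array([524.4,  59. ,  -9.7]), np.float64(89.58))
pad [ 485. -144.] (array([ 486.7, -142.1,   -9.5]), np.float64(40.93)) (array([ 490.2, -142.2,   -9.4]), np.float64(7.32)) (array([ 488.8, -141.9,   -9.4]), np.float64(66.17))
frame [410. 328.] (array([411.8, 330.4,   8.8]), np.float64(49.7)) (array([415.6, 329.4,   9.8]), np.float64(42.8)) (array([415.3, 329.5,   9.9]), np.float64(101.02))
cover [ 383. -317.] (array([ 384.5, -317.3,  -18.6]), np.float64(31.71)) (array([ 388.1, -317.2,  -18.7]), np.float64(2.28)) (array([ 386.6, -317.5,  -18.5]), np.float64(53.29))
battery [555. 274.] (array([558.6, 277.5,  17.2]), np.float64(25.75)) (array([561.6, 276. ,  16.4]), np.float64(6.15)) (array([561.1, 276.2,  16.6]), np.float64(42.12))
camera_unit [560. 409.] (array([562.4, 410.5,  13.3]), np.float64(17.23)) (array([566. , 408.9,  15. ]), np.float64(5.64)) (array([565.6, 409. ,  14.5]), np.float64(28.89))
screw_jar [ 571. -282.] (array([ 573.8, -282.8,   -2.8]), np.float64(23.17)) (array([ 576.8, -282.2,    1.7]), np.float64(54.32)) (array([ 576.1, -282.3,   -5.4]), np.float64(80.76))
speaker [ 548. -412.] (array([ 552.9, -408.3,   21.5]), np.float64(32.36)) (array([ 555.1, -406.6,   14.4]), np.float64(47.84)) (array([ 553.4, -407.1,   17. ]), np.float64(84.7))
[ 485. -144.] 506.0
[ 272. -537.] 602.0
[ 685. -374.] 780.0
```

View pics/c1.png

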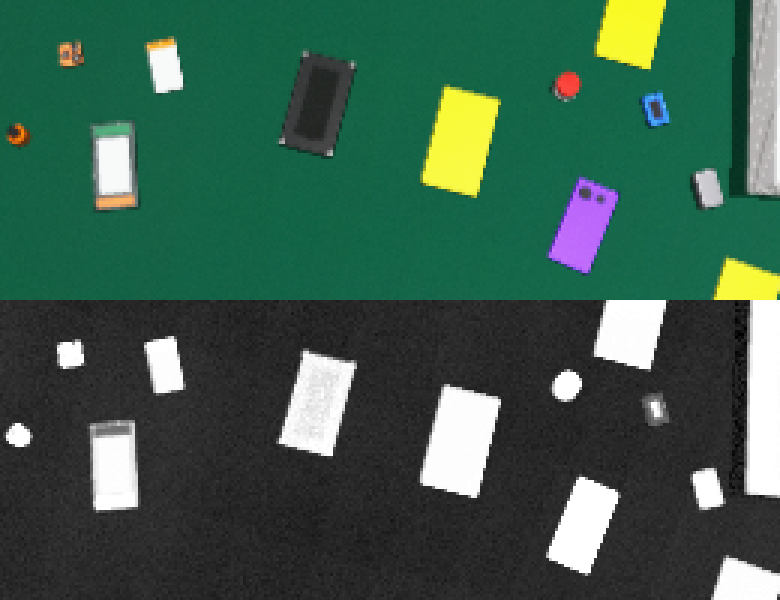

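Pad A is confirmed: it is 506 mm from the base, against 602 and 780 for the other two. It is 205 mm from the nest and parallel to it. The crop shows the chosen parts clean and separate. The two cameras differ by a constant offset of about 3.5 mm in x, so I take the mean.

```bash
cat > go.py <<'E'
import sys,numpy as np
from workcell import state
def go(x,y,z,yaw=None):
    s=state(); p=s["ee_pos"]; w=s["ee_rot"][2]; yaw=w if yaw is None else yaw
    d=(yaw-w+180)%360-180; t=np.radians(yaw); D=np.array([x,y,z])-p
    sh=np.array([D[0]*np.cos(t)+D[1]*np.sin(t), D[0]*np.sin(t)-D[1]*np.cos(t), -D[2]])
    print("at",p.round(1),s["ee_rot"].round(2),"rz total",round(-np.radians(d),3),"then shift",sh.round(1),"len",np.linalg.norm(sh[:2]).round(),"w",round(s["gripper_width"],1),"t",s["time_s"])
if __name__=="__main__": go(*map(float,sys.argv[1:]))
E
python3 go.py 413.7 330 100 189.3
```

```text
at [229.1 527.4 175.7] [179.99  -0.   156.52] rz total -0.572 then shift [-150.3 -224.7   75.7] len 270.0 w 91.1 t 1.2
```

Request:
{"method": "move_arm", "body": {
  "plan": [
    {"rz":-0.143,"z":19},
    {"rz":-0.143,"z":19},
    {"rz":-0.143,"z":19},
    {"rz":-0.143,"z":18.7},
    {"x":-25,"y":-37.5},
    {"x":-25,"y":-37.5},
    {"x":-25,"y":-37.5},
    {"x":-25,"y":-37.5},
    {"x":-25,"y":-37.5},
    {"x":-25.3,"y":-37.2}
  ],
  "grip": 1
}}

```text
schema error: expected keys x, y, z, rx, ry, rz
```

```bash
python3 go.py 413.7 330 2.5 189.3
```

```text
at [229.1 527.4 175.7] [179.99  -0.   156.52] rz total -0.572 then shift [-150.3 -224.7  173.2] len 270.0 w 91.1 t 1.2
```

All keys are needed in every row.

Request:
{"method": "move_arm", "body": {
  "plan": [
    {"x":0,"y":0,"z":19,"rx":0,"ry":0,"rz":-0.143},
    {"x":0,"y":0,"z":19,"rx":0,"ry":0,"rz":-0.143},
    {"x":0,"y":0,"z":19,"rx":0,"ry":0,"rz":-0.143},
    {"x":0,"y":0,"z":18.7,"rx":0,"ry":0,"rz":-0.143},
    {"x":-25,"y":-37.5,"z":0,"rx":0,"ry":0,"rz":0},
    {"x":-25,"y":-37.5,"z":0,"rx":0,"ry":0,"rz":0},
    {"x":-25,"y":-37.5,"z":0,"rx":0,"ry":0,"rz":0},
    {"x":-25,"y":-37.5,"z":0,"rx":0,"ry":0,"rz":0},
    {"x":-25,"y":-37.5,"z":0,"rx":0,"ry":0,"rz":0},
    {"x":-25.3,"y":-37.2,"z":0,"rx":0,"ry":0,"rz":0}
  ],
  "grip": 1
}}

```text
time_s: 2.2
ee_pos: [414.8, 328.6, 100.2]
ee_rot: [180.0, 0.0, -170.7]
force: [-0.0, -0.1, 0.4]
gripper_width: 91.4
gripper_force: 0.0
```

```bash
python3 go.py 413.7 330 2.5 189.3
```

```text
at [414.8 328.6 100.2] [ 1.7998e+02  3.0000e-02 -1.7070e+02] rz total 0.0 then shift [ 0.9  1.6 97.7] len 2.0 w 91.4 t 2.2
```

Request:
{"method": "move_arm", "body": {
  "plan": [
    {"x":0,"y":0,"z":30,"rx":0,"ry":0,"rz":0},
    {"x":0,"y":0,"z":30,"rx":0,"ry":0,"rz":0},
    {"x":0,"y":0,"z":22,"rx":0,"ry":0,"rz":0},
    {"x":0,"y":0,"z":10,"rx":0,"ry":0,"rz":0},
    {"x":0,"y":0,"z":5.5,"rx":0,"ry":0,"rz":0},
    {"x":0,"y":0,"z":0,"rx":0,"ry":0,"rz":0}
  ],
  "grip": 1
}}

```text
time_s: 2.8
ee_pos: [413.8, 330.2, 2.5]
ee_rot: [180.0, 0.0, -170.7]
force: [0.3, -0.2, 1.5]
gripper_width: 91.3
gripper_force: 0.0
```

Request:
{"method": "move_arm", "body": {
  "plan": [
    {"x":0,"y":0,"z":0,"rx":0,"ry":0,"rz":0},
    {"x":0,"y":0,"z":0,"rx":0,"ry":0,"rz":0},
    {"x":0,"y":0,"z":0,"rx":0,"ry":0,"rz":0},
    {"x":0,"y":0,"z":0,"rx":0,"ry":0,"rz":0},
    {"x":0,"y":0,"z":0,"rx":0,"ry":0,"rz":0},
    {"x":0,"y":0,"z":0,"rx":0,"ry":0,"rz":0}
  ],
  "grip": 0,
  "squeeze": 20
}}

```text
time_s: 3.4
ee_pos: [413.8, 330.0, 2.6]
ee_rot: [180.0, 0.0, -170.7]
force: [0.7, 0.2, -0.4]
gripper_width: 46.3
gripper_force: 0.0
```

```bash
python3 - <<'E'
from h import *
S=grab_frame("side");T=grab_frame("top");print(state()["gripper_width"],state()["gripper_force"],state()["force"])
a=cv2.resize(S["img"][250:370,180:340,::-1],(800,600));cv2.imwrite("pics/s1.png",a)
E
```

```text
37.9873590131205 0.0 [ 0.46752133 -0.65598633 -0.61561066]
```

View pics/s1.png

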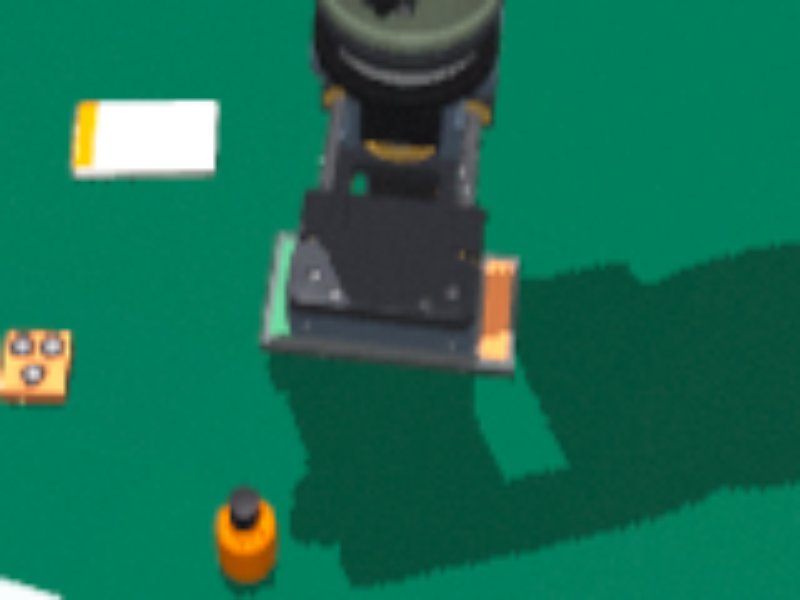

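The fingers swing on an arc, so the open tips sit higher than the shut TCP and passed over the frame. The frame is still in place with the fingers over it at crop (390,260). I'll rise, set a narrower opening, and find the tip depth by gentle contact.

Request:
{"method": "move_arm", "body": {
  "plan": [
    {"x":0,"y":0,"z":-15,"rx":0,"ry":0,"rz":0},
    {"x":0,"y":0,"z":-25,"rx":0,"ry":0,"rz":0},
    {"x":0,"y":0,"z":0,"rx":0,"ry":0,"rz":0},
    {"x":0,"y":0,"z":0,"rx":0,"ry":0,"rz":0},
    {"x":0,"y":0,"z":0,"rx":0,"ry":0,"rz":0},
    {"x":0,"y":0,"z":0,"rx":0,"ry":0,"rz":0},
    {"x":0,"y":0,"z":0,"rx":0,"ry":0,"rz":0}
  ],
  "grip": 0.77
}}

```text
time_s: 4.2
ee_pos: [413.3, 329.6, 41.7]
ee_rot: [-180.0, -0.1, -170.7]
force: [-0.3, 0.1, 0.3]
gripper_width: 70.3
gripper_force: 0.0
```

```bash
python3 - <<'E'
from h import *
print(state()["gripper_width"])
S=grab_frame("side");
a=cv2.resize(S["img"][250:370,180:340,::-1],(800,600));cv2.imwrite("pics/s2.png",a)
# tip height from the depth map: world z of pixels near the hand
R=cv2.Rodrigues(S["rvec"])[0];v,u=np.mgrid[0:384,0:512];z=S["z_map"]
C=np.stack([(u-S["cx"])/S["fx"]*z,(v-S["cy"])/S["fy"]*z,z],-1)-S["tvec"];W=C@R
print(state()["ee_pos"])
m=(abs(W[...,0]-414)<25)&(abs(W[...,1]-330)<70)&(W[...,2]>18)&(W[...,2]<80)&(z>0)
for lo in range(18,80,4):
    k=m&(W[...,2]>=lo)&(W[...,2]<lo+4); print(lo,k.sum(),W[k][:,1].min().round() if k.any() else '',W[k][:,1].max().round() if k.any() else '')
E
```

```text
70.3175529450073
[413.39177488 329.66384809  41.81285484]
18 0  
22 0  
26 0  
30 0  
34 0  
38 0  
42 0  
46 0  
50 0  
54 0  
58 0  
62 0  
66 0  
70 0  
74 3 293.0 296.0
78 4 296.0 298.0
```

View pics/s2.png

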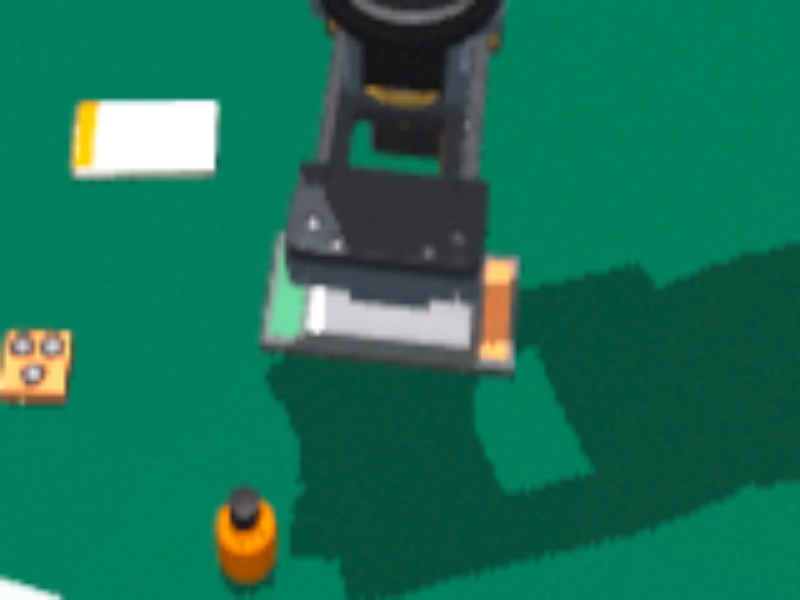

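Request:
{"method": "move_arm", "body": {
  "plan": [
    {"x":0,"y":0,"z":20,"rx":0,"ry":0,"rz":0},
    {"x":0,"y":0,"z":15,"rx":0,"ry":0,"rz":0},
    {"x":0,"y":0,"z":5,"rx":0,"ry":0,"rz":0},
    {"x":0,"y":0,"z":3,"rx":0,"ry":0,"rz":0},
    {"x":0,"y":0,"z":2,"rx":0,"ry":0,"rz":0},
    {"x":0,"y":0,"z":0,"rx":0,"ry":0,"rz":0},
    {"x":0,"y":0,"z":0,"rx":0,"ry":0,"rz":0}
  ]
}}

```text
time_s: 4.95
ee_pos: [414.1, 330.2, -2.0]
ee_rot: [180.0, 0.1, -170.7]
force: [0.3, -0.7, -0.0]
gripper_width: 70.1
gripper_force: 0.0
```

Request:
{"method": "move_arm", "body": {
  "plan": [
    {"x":0,"y":0,"z":1,"rx":0,"ry":0,"rz":0},
    {"x":0,"y":0,"z":1,"rx":0,"ry":0,"rz":0},
    {"x":0,"y":0,"z":0,"rx":0,"ry":0,"rz":0}
  ]
}}

```text
time_s: 5.25
ee_pos: [413.7, 329.9, -4.5]
ee_rot: [180.0, -0.0, -170.7]
force: [0.4, -0.2, -0.2]
gripper_width: 70.2
gripper_force: 0.0
```

Request:
{"method": "move_arm", "body": {
  "plan": [
    {"x":0,"y":0,"z":1,"rx":0,"ry":0,"rz":0},
    {"x":0,"y":0,"z":0,"rx":0,"ry":0,"rz":0}
  ]
}}

```text
time_s: 5.45
ee_pos: [413.6, 329.9, -5.7]
ee_rot: [-180.0, -0.0, -170.7]
force: [0.8, 0.3, -0.0]
gripper_width: 70.2
gripper_force: 0.0
```

Request:
{"method": "move_arm", "body": {
  "plan": [
    {"x":0,"y":0,"z":1,"rx":0,"ry":0,"rz":0},
    {"x":0,"y":0,"z":1,"rx":0,"ry":0,"rz":0},
    {"x":0,"y":0,"z":0,"rx":0,"ry":0,"rz":0}
  ]
}}

```text
time_s: 5.75
ee_pos: [413.6, 329.8, -7.7]
ee_rot: [-180.0, -0.0, -170.7]
force: [0.4, 0.5, -0.2]
gripper_width: 70.2
gripper_force: 0.0
```

Request:
{"method": "move_arm", "body": {
  "plan": [
    {"x":0,"y":0,"z":1,"rx":0,"ry":0,"rz":0},
    {"x":0,"y":0,"z":0,"rx":0,"ry":0,"rz":0}
  ]
}}

```text
time_s: 5.95
ee_pos: [413.7, 329.9, -8.6]
ee_rot: [180.0, -0.0, -170.7]
force: [0.2, -0.0, 0.1]
gripper_width: 69.9
gripper_force: 0.0
```

Request:
{"method": "move_arm", "body": {
  "plan": [
    {"x":0,"y":0,"z":1,"rx":0,"ry":0,"rz":0},
    {"x":0,"y":0,"z":0,"rx":0,"ry":0,"rz":0}
  ]
}}

```text
time_s: 6.15
ee_pos: [413.6, 329.9, -9.6]
ee_rot: [-180.0, -0.0, -170.7]
force: [-0.6, 0.0, -0.9]
gripper_width: 70.3
gripper_force: 0.0
```

Request:
{"method": "move_arm", "body": {
  "plan": [
    {"x":0,"y":0,"z":1,"rx":0,"ry":0,"rz":0},
    {"x":0,"y":0,"z":0,"rx":0,"ry":0,"rz":0}
  ]
}}

```text
time_s: 6.35
ee_pos: [413.6, 329.9, -10.7]
ee_rot: [-180.0, -0.0, -170.7]
force: [-0.3, -0.3, -0.3]
gripper_width: 70.3
gripper_force: 0.0
```

Request:
{"method": "move_arm", "body": {
  "plan": [
    {"x":0,"y":0,"z":1,"rx":0,"ry":0,"rz":0},
    {"x":0,"y":0,"z":0,"rx":0,"ry":0,"rz":0}
  ]
}}

```text
time_s: 6.55
ee_pos: [413.7, 329.9, -11.6]
ee_rot: [180.0, -0.0, -170.7]
force: [0.6, 0.2, 1.0]
gripper_width: 70.3
gripper_force: 0.0
```

Request:
{"method": "move_arm", "body": {
  "plan": [
    {"x":0,"y":0,"z":1,"rx":0,"ry":0,"rz":0},
    {"x":0,"y":0,"z":0,"rx":0,"ry":0,"rz":0}
  ]
}}

```text
time_s: 6.75
ee_pos: [413.6, 329.9, -12.7]
ee_rot: [-180.0, -0.0, -170.7]
force: [-1.0, -0.0, 0.0]
gripper_width: 69.9
gripper_force: 0.0
```

Request:
{"method": "move_arm", "body": {
  "plan": [
    {"x":0,"y":0,"z":1,"rx":0,"ry":0,"rz":0},
    {"x":0,"y":0,"z":0,"rx":0,"ry":0,"rz":0}
  ]
}}

```text
time_s: 6.95
ee_pos: [413.6, 329.9, -13.7]
ee_rot: [-180.0, -0.0, -170.7]
force: [0.7, 0.4, 0.1]
gripper_width: 70.5
gripper_force: 0.0
```

Request:
{"method": "move_arm", "body": {
  "plan": [
    {"x":0,"y":0,"z":1,"rx":0,"ry":0,"rz":0},
    {"x":0,"y":0,"z":0,"rx":0,"ry":0,"rz":0}
  ]
}}

```text
time_s: 7.15
ee_pos: [413.7, 329.9, -14.6]
ee_rot: [-180.0, -0.0, -170.7]
force: [0.0, 0.2, -0.5]
gripper_width: 70.2
gripper_force: 0.0
```

Request:
{"method": "move_arm", "body": {
  "plan": [
    {"x":0,"y":0,"z":1,"rx":0,"ry":0,"rz":0},
    {"x":0,"y":0,"z":0,"rx":0,"ry":0,"rz":0}
  ]
}}

```text
time_s: 7.35
ee_pos: [413.7, 329.9, -15.6]
ee_rot: [-180.0, -0.0, -170.7]
force: [-0.2, 0.2, 0.0]
gripper_width: 70.1
gripper_force: 0.0
```

```bash
python3 - <<'E'
from h import *
S=grab_frame("side");
a=cv2.resize(S["img"][265:345,210:310,::-1],(750,600),interpolation=cv2.INTER_CUBIC);cv2.imwrite("pics/s3.png",a)
print(fit([S],"frame",415.6,329.4,np.radians(9.8)))
E
```

```text
(array([415.7, 329.7,  10. ]), np.float64(252.69))
```

View pics/s3.png

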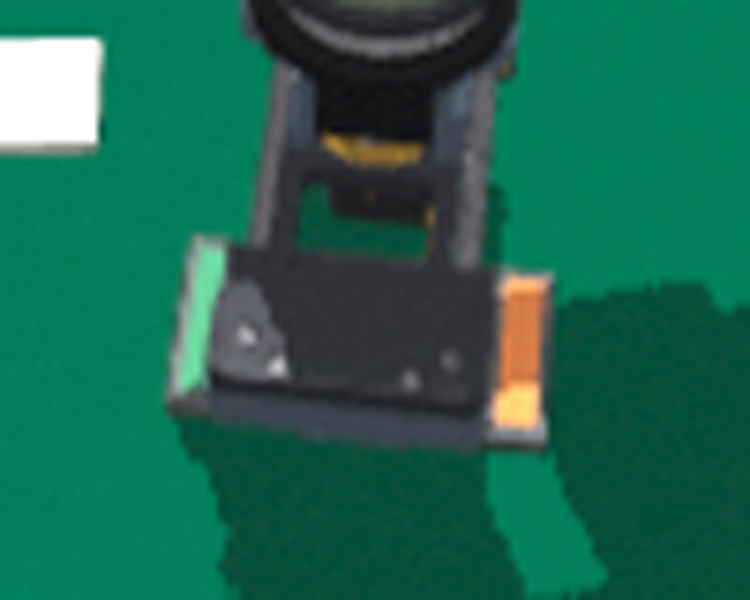

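```bash
python3 - <<'E'
from h import *
S=grab_frame("side")
for z in (0,3,6,9,12,15,20): print(z,ray(S,(256.7,323.7),z).round(1),ray(S,(239,319.5),z).round(1))
E
```

```text
0 [409.6 361.7   0. ] [452.6 363.3   0. ]
3 [409.2 363.2   3. ] [452.1 364.8   3. ]
6 [408.9 364.7   6. ] [451.6 366.3   6. ]
9 [408.5 366.2   9. ] [451.1 367.8   9. ]
12 [408.1 367.8  12. ] [450.6 369.3  12. ]
15 [407.8 369.3  15. ] [450.  370.8  15. ]
20 [407.2 371.8  20. ] [449.2 373.3  20. ]
```

Request:
{"method": "move_arm", "body": {
  "plan": [
    {"x":0,"y":0,"z":1,"rx":0,"ry":0,"rz":0},
    {"x":0,"y":0,"z":1,"rx":0,"ry":0,"rz":0},
    {"x":0,"y":0,"z":0,"rx":0,"ry":0,"rz":0}
  ]
}}

```text
time_s: 7.75
ee_pos: [413.6, 329.9, -17.7]
ee_rot: [-180.0, -0.0, -170.7]
force: [0.7, -0.8, -0.6]
gripper_width: 70.1
gripper_force: 0.0
```

Request:
{"method": "move_arm", "body": {
  "plan": [
    {"x":0,"y":0,"z":1,"rx":0,"ry":0,"rz":0},
    {"x":0,"y":0,"z":0,"rx":0,"ry":0,"rz":0}
  ]
}}

```text
time_s: 7.95
ee_pos: [413.6, 329.9, -18.7]
ee_rot: [-180.0, -0.0, -170.7]
force: [0.7, 0.1, 0.1]
gripper_width: 70.2
gripper_force: 0.0
```

Request:
{"method": "move_arm", "body": {
  "plan": [
    {"x":0,"y":0,"z":1,"rx":0,"ry":0,"rz":0},
    {"x":0,"y":0,"z":0,"rx":0,"ry":0,"rz":0}
  ]
}}

```text
time_s: 8.15
ee_pos: [413.6, 329.9, -19.7]
ee_rot: [-180.0, -0.0, -170.7]
force: [-0.1, 0.1, 0.6]
gripper_width: 70.4
gripper_force: 0.0
```

Request:
{"method": "move_arm", "body": {
  "plan": [
    {"x":0,"y":0,"z":1,"rx":0,"ry":0,"rz":0},
    {"x":0,"y":0,"z":0,"rx":0,"ry":0,"rz":0}
  ]
}}

```text
time_s: 8.35
ee_pos: [413.6, 329.9, -20.7]
ee_rot: [-180.0, -0.0, -170.7]
force: [-0.1, -0.3, -0.0]
gripper_width: 70.2
gripper_force: 0.0
```

Request:
{"method": "move_arm", "body": {
  "plan": [
    {"x":0,"y":0,"z":1,"rx":0,"ry":0,"rz":0},
    {"x":0,"y":0,"z":0,"rx":0,"ry":0,"rz":0}
  ]
}}

```text
time_s: 8.55
ee_pos: [413.7, 329.9, -21.6]
ee_rot: [-180.0, -0.0, -170.7]
force: [0.3, 0.7, 0.5]
gripper_width: 69.8
gripper_force: 0.0
```

Request:
{"method": "move_arm", "body": {
  "plan": [
    {"x":0,"y":0,"z":1,"rx":0,"ry":0,"rz":0},
    {"x":0,"y":0,"z":0,"rx":0,"ry":0,"rz":0}
  ]
}}

```text
time_s: 8.75
ee_pos: [413.6, 329.9, -22.7]
ee_rot: [-180.0, -0.0, -170.7]
force: [0.6, -0.3, -0.4]
gripper_width: 70.5
gripper_force: 0.0
```

```bash
python3 - <<'E'
from h import *
S=grab_frame("side");print(state()["ee_pos"])
a=cv2.resize(S["img"][265:345,210:310,::-1],(750,600),interpolation=cv2.INTER_CUBIC);cv2.imwrite("pics/s4.png",a)
E
```

```text
[413.68144945 329.91226537 -22.58159346]
```

View pics/s4.png

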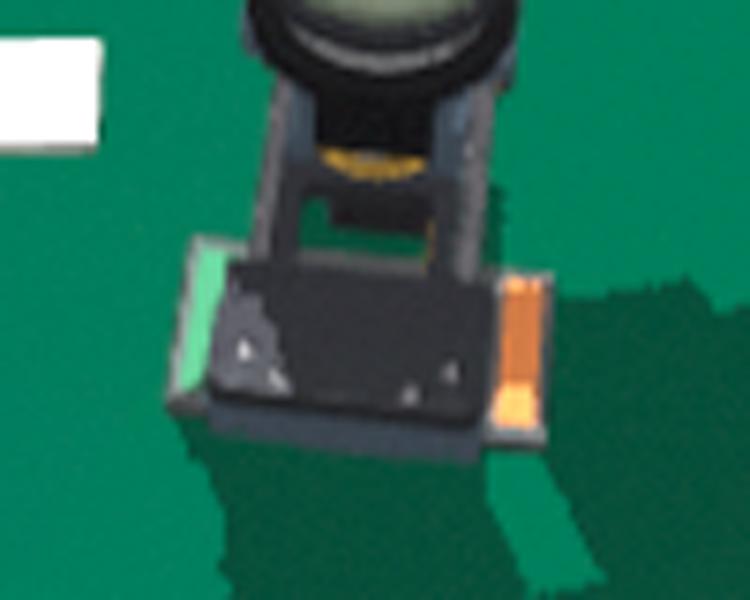

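Request:
{"method": "move_arm", "body": {
  "plan": [
    {"x":0,"y":0,"z":0,"rx":0,"ry":0,"rz":0},
    {"x":0,"y":0,"z":0,"rx":0,"ry":0,"rz":0}
  ],
  "grip": 0.7
}}

```text
time_s: 9.0
ee_pos: [413.8, 330.0, -22.5]
ee_rot: [180.0, 0.0, -170.7]
force: [0.3, -0.0, 0.0]
gripper_width: 63.9
gripper_force: 0.0
```

Request:
{"method": "move_arm", "body": {
  "plan": [
    {"x":0,"y":0,"z":0,"rx":0,"ry":0,"rz":0},
    {"x":0,"y":0,"z":0,"rx":0,"ry":0,"rz":0}
  ],
  "grip": 0.63,
  "squeeze": 15
}}

```text
time_s: 9.2
ee_pos: [413.7, 330.0, -22.5]
ee_rot: [180.0, 0.0, -170.7]
force: [0.7, -0.2, 0.1]
gripper_width: 57.6
gripper_force: 0.0
```

```bash
python3 - <<'E'
from h import *
print(state()["ee_pos"],state()["qpos"].round(1))
for n,c in(("side",[(r,257) for r in range(284,334,2)]),):
    S=grab_frame(n)
    R=cv2.Rodrigues(S["rvec"])[0]
    for v,u in c:
        z=S["z_map"][v,u]; W=R.T@(np.array([(u-S["cx"])/S["fx"]*z,(v-S["cy"])/S["fy"]*z,z])-S["tvec"]); print(v,u,z.round(0),W.round(0),S["img"][v,u])
E
```

```text
[413.73658236 329.97422897 -22.51281934] [ 37.3  26.1 110.4   0.   43.4 -62. ]
284 257 842.0 [416. 345. 140.] [21 21 24]
286 257 848.0 [416. 344. 132.] [134 110  60]
288 257 855.0 [416. 344. 123.] [116  94  56]
290 257 838.0 [413. 356. 135.] [38 38 40]
292 257 847.0 [414. 354. 124.] [31 33 34]
294 257 950.0 [426. 303.  30.] [30 30 32]
296 257 952.0 [425. 305.  25.] [31 32 33]
298 257 959.0 [425. 305.  16.] [43 44 48]
300 257 844.0 [410. 367. 114.] [49 49 56]
302 257 842.0 [409. 371. 113.] [52 53 58]
304 257 833.0 [407. 378. 118.] [51 51 58]
306 257 812.0 [403. 392. 134.] [50 51 57]
308 257 809.0 [402. 396. 134.] [48 49 57]
310 257 801.0 [400. 402. 138.] [49 49 55]
312 257 0.0 [305. 798. 867.] [50 51 57]
314 257 798.0 [398. 409. 135.] [50 52 57]
316 257 794.0 [397. 414. 136.] [51 53 58]
318 257 793.0 [396. 417. 135.] [52 52 57]
320 257 797.0 [396. 418. 128.] [42 46 51]
322 257 806.0 [396. 417. 117.] [60 72 82]
324 257 822.0 [397. 412.  98.] [50 71 75]
326 257 926.0 [408. 366.  -2.] [ 8 79 58]
328 257 0.0 [305. 798. 867.] [ 6 80 58]
330 257 919.0 [405. 376.  -2.] [ 6 79 57]
332 257 915.0 [404. 381.  -2.] [11 81 59]
```

I was misreading the picture. The dark block is the gripper body (y≈417, z≈100) and it hides the fingers. I'll raise, turn the hand so the side camera can see the fingers, and measure the real tip height.

Request:
{"method": "move_arm", "body": {
  "plan": [
    {"x":0,"y":0,"z":-30,"rx":0,"ry":0,"rz":0},
    {"x":0,"y":0,"z":-45,"rx":0,"ry":0,"rz":0.15},
    {"x":0,"y":0,"z":-47.5,"rx":0,"ry":0,"rz":0.15},
    {"x":0,"y":0,"z":0,"rx":0,"ry":0,"rz":0.15},
    {"x":0,"y":0,"z":0,"rx":0,"ry":0,"rz":0.15},
    {"x":0,"y":0,"z":0,"rx":0,"ry":0,"rz":0.15},
    {"x":0,"y":0,"z":0,"rx":0,"ry":0,"rz":0.15},
    {"x":0,"y":0,"z":0,"rx":0,"ry":0,"rz":0.15},
    {"x":0,"y":0,"z":0,"rx":0,"ry":0,"rz":0.15},
    {"x":0,"y":0,"z":0,"rx":0,"ry":0,"rz":0.15}
  ],
  "grip": 0.66
}}

```text
time_s: 10.25
ee_pos: [413.6, 329.8, 99.9]
ee_rot: [-180.0, 0.0, 111.6]
force: [0.3, -0.5, -0.3]
gripper_width: 60.3
gripper_force: 0.0
```

```bash
cat > tip.py <<'E'
from h import *
import sys
s=state();S=grab_frame("side");print(s["ee_pos"].round(1),s["ee_rot"].round(1),s["gripper_width"])
R=cv2.Rodrigues(S["rvec"])[0];v,u=np.mgrid[0:384,0:512];z=S["z_map"]
W=(np.stack([(u-S["cx"])/S["fx"]*z,(v-S["cy"])/S["fy"]*z,z],-1)-S["tvec"])@R
t=np.radians(s["ee_rot"][2]);d=W-s["ee_pos"]
X=d[...,0]*np.cos(t)+d[...,1]*np.sin(t);Y=d[...,0]*np.sin(t)-d[...,1]*np.cos(t);Z=d[...,2]
m=(z>0)&(abs(X)<40)&(abs(Y)<95)&(W[...,2]>20)
for lo in range(-90,120,5):
    k=m&(Z>=lo)&(Z<lo+5)
    if k.sum(): print(lo,k.sum(),"X",X[k].min().round(),X[k].max().round(),"Y",np.percentile(Y[k],[0,25,75,100]).round())
a=cv2.resize(S["img"][200:350,150:350,::-1],(800,600),interpolation=cv2.INTER_CUBIC);cv2.imwrite("pics/s5.png",a)
E
python3 tip.py
```

```text
[413.6 329.8  99.9] [-180.     0.   111.6] 60.33344412096488
30 1 X 18.0 18.0 Y [-34. -34. -34. -34.]
35 7 X -13.0 18.0 Y [-32. -30.  33.  36.]
40 16 X -14.0 20.0 Y [-38. -34.  32.  39.]
45 14 X -1.0 20.0 Y [-38. -32.  18.  39.]
50 15 X -3.0 20.0 Y [-38. -32.  36.  41.]
55 16 X -4.0 20.0 Y [-40. -33. -14.  41.]
60 19 X -8.0 20.0 Y [-39. -32.  34.  41.]
65 17 X 6.0 20.0 Y [-39. -33.  34.  41.]
70 13 X 17.0 20.0 Y [-41. -36.  36.  40.]
75 22 X -14.0 20.0 Y [-40. -32.  36.  40.]
80 16 X -14.0 20.0 Y [-40. -34.  35.  42.]
85 19 X 14.0 21.0 Y [-42. -36.  35.  42.]
90 18 X -11.0 20.0 Y [-35. -33. -31. -29.]
95 6 X -3.0 19.0 Y [-35. -33. -33. -30.]
100 4 X -0.0 20.0 Y [-35. -34. -33. -33.]
105 4 X -0.0 12.0 Y [-33. -33. -33. -33.]
110 1 X 6.0 6.0 Y [55. 55. 55. 55.]
115 19 X 7.0 39.0 Y [-80. -73.  65.  80.]
```

View pics/s5.png

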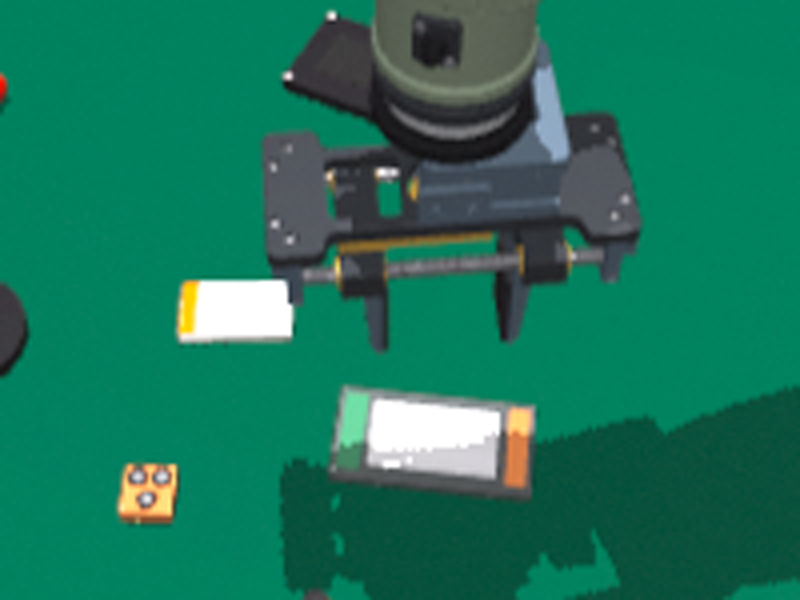

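The jaws are parallel. The real fingertips sit about 34–36 mm above the reported TCP, which fits the closure at −22.5 passing over the 9 mm frame. I'll allow for that, recheck the frame, and go back.

```bash
python3 - <<'E'
from h import *
T=grab_frame("top");S=grab_frame("side")
print(fit([S],"frame",415.6,329.4,np.radians(9.8)))
# finger X extent, top-down cannot; print side pixels of finger front faces
E
python3 go.py 413.7 330 0 189.5
```

```text
(array([415.5, 329.5,   9.8]), np.float64(39.98))
at [413.6 329.9  99.9] [-179.99   -0.    112.11] rz total -1.351 then shift [-0.1  0.1 99.9] len 0.0 w 60.3 t 10.4
```

Request:
{"method": "move_arm", "body": {
  "plan": [
    {"x":0,"y":0,"z":0,"rx":0,"ry":0,"rz":-0.15},
    {"x":0,"y":0,"z":0,"rx":0,"ry":0,"rz":-0.15},
    {"x":0,"y":0,"z":0,"rx":0,"ry":0,"rz":-0.15},
    {"x":0,"y":0,"z":10,"rx":0,"ry":0,"rz":-0.15},
    {"x":0,"y":0,"z":20,"rx":0,"ry":0,"rz":-0.15},
    {"x":0,"y":0,"z":20,"rx":0,"ry":0,"rz":-0.15},
    {"x":0,"y":0,"z":20,"rx":0,"ry":0,"rz":-0.15},
    {"x":0,"y":0,"z":20,"rx":0,"ry":0,"rz":-0.15},
    {"x":0,"y":0,"z":10,"rx":0,"ry":0,"rz":-0.15},
    {"x":0,"y":0,"z":0,"rx":0,"ry":0,"rz":0}
  ],
  "grip": 0.85
}}

```text
time_s: 11.4
ee_pos: [412.6, 329.1, -1.5]
ee_rot: [-179.9, -0.2, -170.6]
force: [0.3, -0.6, -0.4]
gripper_width: 77.9
gripper_force: 0.0
```

Request:
{"method": "move_arm", "body": {
  "plan": [
    {"x":0,"y":0,"z":12,"rx":0,"ry":0,"rz":0},
    {"x":0,"y":0,"z":8,"rx":0,"ry":0,"rz":0},
    {"x":0,"y":0,"z":5,"rx":0,"ry":0,"rz":0},
    {"x":0,"y":0,"z":3,"rx":0,"ry":0,"rz":0},
    {"x":0,"y":0,"z":1,"rx":0,"ry":0,"rz":0},
    {"x":0,"y":0,"z":0,"rx":0,"ry":0,"rz":0}
  ]
}}

```text
time_s: 12.0
ee_pos: [413.8, 330.0, -29.0]
ee_rot: [180.0, 0.0, -170.7]
force: [0.0, -0.5, 0.6]
gripper_width: 77.3
gripper_force: 0.0
```

Request:
{"method": "move_arm", "body": {
  "plan": [
    {"x":0,"y":0,"z":1,"rx":0,"ry":0,"rz":0},
    {"x":0,"y":0,"z":0,"rx":0,"ry":0,"rz":0}
  ]
}}

```text
time_s: 12.2
ee_pos: [413.8, 330.0, -29.9]
ee_rot: [180.0, 0.0, -170.7]
force: [-0.0, 0.8, 0.6]
gripper_width: 77.8
gripper_force: 0.0
```

Request:
{"method": "move_arm", "body": {
  "plan": [
    {"x":0,"y":0,"z":1,"rx":0,"ry":0,"rz":0},
    {"x":0,"y":0,"z":0,"rx":0,"ry":0,"rz":0},
    {"x":0,"y":0,"z":0,"rx":0,"ry":0,"rz":0},
    {"x":0,"y":0,"z":0,"rx":0,"ry":0,"rz":0},
    {"x":0,"y":0,"z":0,"rx":0,"ry":0,"rz":0},
    {"x":0,"y":0,"z":0,"rx":0,"ry":0,"rz":0}
  ],
  "grip": 0.55,
  "squeeze": 15
}}

```text
time_s: 12.8
ee_pos: [413.7, 329.9, -31.0]
ee_rot: [-180.0, -0.0, -170.7]
force: [0.3, -0.8, 0.6]
gripper_width: 59.9
gripper_force: 15.0
```

Request:
{"method": "move_arm", "body": {
  "plan": [
    {"x":0,"y":0,"z":-20,"rx":0,"ry":0,"rz":0},
    {"x":0,"y":0,"z":-30,"rx":0,"ry":0,"rz":0.11},
    {"x":0,"y":0,"z":-30,"rx":0,"ry":0,"rz":0.11},
    {"x":0,"y":0,"z":0,"rx":0,"ry":0,"rz":0.106},
    {"x":-15,"y":-24,"z":0,"rx":0,"ry":0,"rz":0},
    {"x":-26,"y":-42.5,"z":0,"rx":0,"ry":0,"rz":0},
    {"x":-30,"y":-49,"z":0,"rx":0,"ry":0,"rz":0},
    {"x":-30,"y":-49,"z":0,"rx":0,"ry":0,"rz":0},
    {"x":-27,"y":-45,"z":0,"rx":0,"ry":0,"rz":0},
    {"x":-25.1,"y":-40,"z":0,"rx":0,"ry":0,"rz":0}
  ]
}}

```text
time_s: 13.8
ee_pos: [518.0, 72.9, 49.1]
ee_rot: [180.0, 0.0, 170.6]
force: [0.8, 0.9, -0.8]
gripper_width: 59.4
gripper_force: 15.0
```

```bash
cat >look.py <<'E'
# python3 look.py name x y th z0 ... fits in both cameras
from h import *
import sys
T=grab_frame("top");S=grab_frame("side")
a=sys.argv[1:]
for i in range(0,len(a),5):
    n=a[i];x,y,t,z=map(float,a[i+1:i+5])
    print(n,fit([T],n,x,y,np.radians(t),z),fit([S],n,x,y,np.radians(t),z))
E
python3 go.py 524 58.8 -18.5 170.6
```

```text
at [518.   72.9  49.1] [1.7999e+02 2.0000e-02 1.7060e+02] rz total -0.0 then shift [ -8.2 -12.9  67.6] len 15.0 w 59.4 t 13.8
```

Request:
{"method": "move_arm", "body": {
  "plan": [
    {"x":0,"y":0,"z":20,"rx":0,"ry":0,"rz":0},
    {"x":0,"y":0,"z":0,"rx":0,"ry":0,"rz":0},
    {"x":0,"y":0,"z":0,"rx":0,"ry":0,"rz":0}
  ]
}}

```text
time_s: 14.1
ee_pos: [516.9, 75.1, 28.7]
ee_rot: [-180.0, -0.1, 170.6]
force: [-0.3, 0.1, -0.8]
gripper_width: 59.3
gripper_force: 15.0
```

```bash
python3 go.py 524 58.8 -18.5 170.6
```

```text
at [516.9  75.1  28.7] [-1.7999e+02 -9.0000e-02  1.7061e+02] rz total 0.0 then shift [ -9.7 -14.9  47.2] len 18.0 w 59.3 t 14.1
```

Request:
{"method": "move_arm", "body": {
  "plan": [
    {"x":-5,"y":-8,"z":0,"rx":0,"ry":0,"rz":0},
    {"x":-4.7,"y":-7,"z":0,"rx":0,"ry":0,"rz":0},
    {"x":0,"y":0,"z":20,"rx":0,"ry":0,"rz":0},
    {"x":0,"y":0,"z":14,"rx":0,"ry":0,"rz":0},
    {"x":0,"y":0,"z":7,"rx":0,"ry":0,"rz":0},
    {"x":0,"y":0,"z":3,"rx":0,"ry":0,"rz":0},
    {"x":0,"y":0,"z":0,"rx":0,"ry":0,"rz":0},
    {"x":0,"y":0,"z":0,"rx":0,"ry":0,"rz":0}
  ]
}}

```text
time_s: 14.9
ee_pos: [525.3, 58.7, -14.4]
ee_rot: [180.0, 0.1, 170.6]
force: [0.0, -0.2, 0.0]
gripper_width: 59.1
gripper_force: 15.0
```

```bash
python3 go.py 524 58.8 -18.5 170.6; python3 -c "
from workcell import state;print(state()['force'])"
```

```text
at [525.3  58.7 -14.4] [1.7998e+02 7.0000e-02 1.7063e+02] rz total 0.0 then shift [ 1.3 -0.1  4.1] len 1.0 w 59.1 t 14.9
[ 0.01418984 -0.18841891  0.04870146]
```

Request:
{"method": "move_arm", "body": {
  "plan": [
    {"x":1.2,"y":0,"z":2,"rx":0,"ry":0,"rz":0},
    {"x":0,"y":0,"z":1.5,"rx":0,"ry":0,"rz":0},
    {"x":0,"y":0,"z":0.5,"rx":0,"ry":0,"rz":0},
    {"x":0,"y":0,"z":0,"rx":0,"ry":0,"rz":0},
    {"x":0,"y":0,"z":0,"rx":0,"ry":0,"rz":0}
  ]
}}

```text
time_s: 15.4
ee_pos: [523.5, 58.8, -19.0]
ee_rot: [180.0, 0.0, 170.6]
force: [0.1, 0.2, -0.2]
gripper_width: 59.3
gripper_force: 15.0
```

Request:
{"method": "move_arm", "body": {
  "plan": [
    {"x":0,"y":0,"z":0,"rx":0,"ry":0,"rz":0},
    {"x":0,"y":0,"z":0,"rx":0,"ry":0,"rz":0},
    {"x":0,"y":0,"z":0,"rx":0,"ry":0,"rz":0},
    {"x":0,"y":0,"z":-20,"rx":0,"ry":0,"rz":0},
    {"x":0,"y":0,"z":-40,"rx":0,"ry":0,"rz":0},
    {"x":0,"y":0,"z":-40,"rx":0,"ry":0,"rz":0}
  ],
  "grip": 0.76
}}

```text
time_s: 16.0
ee_pos: [522.8, 58.7, 81.5]
ee_rot: [-180.0, -0.1, 170.6]
force: [1.5, 0.3, -0.7]
gripper_width: 69.2
gripper_force: 0.0
```

```bash
python3 go.py 560.2 276.7 50 197
```

```text
at [522.8  58.7  81.5] [-1.7998e+02 -1.2000e-01  1.7061e+02] rz total -0.461 then shift [-99.5 197.5  31.5] len 221.0 w 69.2 t 16.0
```

Request:
{"method": "move_arm", "body": {
  "plan": [
    {"x":0,"y":0,"z":0,"rx":0,"ry":0,"rz":-0.115},
    {"x":0,"y":0,"z":0,"rx":0,"ry":0,"rz":-0.115},
    {"x":0,"y":0,"z":0,"rx":0,"ry":0,"rz":-0.115},
    {"x":0,"y":0,"z":0,"rx":0,"ry":0,"rz":-0.115},
    {"x":-19.9,"y":39.5,"z":0,"rx":0,"ry":0,"rz":0},
    {"x":-19.9,"y":39.5,"z":0,"rx":0,"ry":0,"rz":0},
    {"x":-19.9,"y":39.5,"z":0,"rx":0,"ry":0,"rz":0},
    {"x":-19.9,"y":39.5,"z":10,"rx":0,"ry":0,"rz":0},
    {"x":-19.9,"y":39.5,"z":21.5,"rx":0,"ry":0,"rz":0},
    {"x":0,"y":0,"z":0,"rx":0,"ry":0,"rz":0}
  ],
  "grip": 0.6
}}

```text
time_s: 17.0
ee_pos: [560.0, 281.0, 46.4]
ee_rot: [179.9, -0.2, -162.8]
force: [-0.5, -0.1, -1.3]
gripper_width: 54.4
gripper_force: 0.0
```

```bash
python3 go.py 560.2 276.7 -30.5 196.8; python3 look.py frame 524 58.8 -9.4 12 
```

```text
at [560.  281.   46.4] [ 1.7993e+02 -1.6000e-01 -1.6277e+02] rz total 0.007 then shift [ 1.  -4.2 76.9] len 4.0 w 54.4 t 17.0
frame (array([513. ,  55.9, -10.4]), np.float64(148.54)) (array([517.7,  72.6,  -9.4]), np.float64(342.12))
```

Request:
{"method": "move_arm", "body": {
  "plan": [
    {"x":0,"y":0,"z":20,"rx":0,"ry":0,"rz":0},
    {"x":0,"y":0,"z":20,"rx":0,"ry":0,"rz":0},
    {"x":0,"y":0,"z":15,"rx":0,"ry":0,"rz":0},
    {"x":0,"y":0,"z":0,"rx":0,"ry":0,"rz":0}
  ]
}}

```text
time_s: 17.5
ee_pos: [559.6, 274.4, -6.8]
ee_rot: [-180.0, -0.2, -163.1]
force: [-0.1, 1.1, -0.3]
gripper_width: 54.8
gripper_force: 0.0
```

```bash
python3 go.py 560.2 276.7 -30.5 196.8; python3 - <<'E'
from h import *
T=grab_frame("top");S=grab_frame("side")
for n in("top","side"): print(n,[(round(m["p"],2),np.round(m["point"],1)) for l in("frame","nest") for m in landmark_of(n,l)])
def crop(f,k):
    c=proj(f,[[524,59,16]])[0].astype(int); i=f["img"][c[1]-25:c[1]+25,c[0]-33:c[0]+33,::-1]
    return cv2.resize(i,(396,300),interpolation=cv2.INTER_NEAREST)
cv2.imwrite("pics/n1.png",np.hstack([crop(T,0),crop(S,0)]))
E
```

```text
at [559.6 274.4  -6.8] [-179.95   -0.22 -163.12] rz total 0.001 then shift [-1.2  2.  23.7] len 2.0 w 54.8 t 17.5
top [(0.75, array([246.4, 200.6])), (0.74, array([246. , 201.8]))]
side [(0.91, array([245.8, 217.7])), (0.87, array([243.5, 220. ]))]
```

View pics/n1.png

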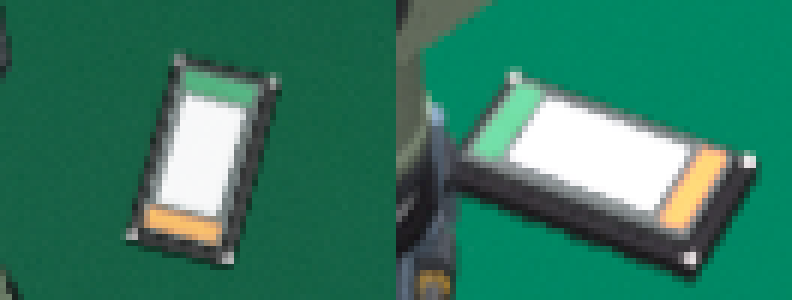

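```bash
cat > ctr.py <<'E'
from h import *
def white(f,x,y,z,r=17):
    c=proj(f,[[x,y,z]])[0].round().astype(int); I=f["img"][c[1]-r:c[1]+r,c[0]-r-5:c[0]+r+5].astype(float)
    w=np.clip((I.min(2)-110)/80,0,1).astype(np.float32)
    n,lab,st,ce=cv2.connectedComponentsWithStats((w>.3).astype(np.uint8)); k=1+np.argmax(st[1:,4])
    w=w*cv2.dilate((lab==k).astype(np.uint8),np.ones((3,3)))
    v,u=np.mgrid[0:w.shape[0],0:w.shape[1]]
    return ray(f,((w*u).sum()/w.sum()+c[0]-r-5,(w*v).sum()/w.sum()+c[1]-r),z)[:2].round(1),st[k,4]
if __name__=="__main__":
    for n in("top","side"):
        f=grab_frame(n); print(n,white(f,524,59,21))
E
python3 ctr.py
```

```text
top (array([521.2,  60.8]), np.int32(219))
side (array([523.4,  62.2]), np.int32(421))
```

Request:
{"method": "move_arm", "body": {
  "plan": [
    {"x":-1,"y":2,"z":10,"rx":0,"ry":0,"rz":0},
    {"x":0,"y":0,"z":8,"rx":0,"ry":0,"rz":0},
    {"x":0,"y":0,"z":4,"rx":0,"ry":0,"rz":0},
    {"x":0,"y":0,"z":2,"rx":0,"ry":0,"rz":0},
    {"x":0,"y":0,"z":0,"rx":0,"ry":0,"rz":0},
    {"x":0,"y":0,"z":0,"rx":0,"ry":0,"rz":0}
  ]
}}

```text
time_s: 18.5
ee_pos: [561.5, 279.0, -29.5]
ee_rot: [180.0, 0.0, -163.0]
force: [0.8, 0.5, 0.0]
gripper_width: 54.6
gripper_force: 0.0
```

Request:
{"method": "move_arm", "body": {
  "plan": [
    {"x":0,"y":0,"z":0,"rx":0,"ry":0,"rz":0},
    {"x":0,"y":0,"z":0,"rx":0,"ry":0,"rz":0}
  ]
}}

```text
time_s: 18.7
ee_pos: [561.6, 279.0, -29.3]
ee_rot: [180.0, 0.0, -163.0]
force: [-0.2, 0.6, 0.7]
gripper_width: 54.7
gripper_force: 0.0
```

```bash
python3 go.py 560.15 276.75 -31 196.8;  python3 - <<'E'
from ctr import *
for n,fx in(("top",(411.8,330.4,8.8)),("side",(415.6,329.4,9.8))):
    f=grab_frame(n); f["img"]=cv2.resize(cv2.imread(f"pics/{n}0.png"),(512,384),interpolation=cv2.INTER_AREA)[...,::-1]
    print(n,"white",white(f,414,330,9),"fit",fit([f],"frame",414,330,np.radians(9)),"nest",fit([f],"nest",524,59,-.165))
E
```

```text
at [561.6 279.  -29.3] [ 1.7999e+02  4.0000e-02 -1.6303e+02] rz total 0.003 then shift [ 2.  -1.7  1.7] len 3.0 w 54.7 t 18.7
top white (array([410.8, 329.8]), np.int32(229)) fit (array([411.2, 330.5,   8.5]), np.float64(46.23)) nest (array([521.9,  59.4,  -9.3]), np.float64(44.34))
side white (array([415.3, 330.2]), np.int32(604)) fit (array([415.6, 329.2,   9.9]), np.float64(45.44)) nest (array([525.4,  58.1,  -9.3]), np.float64(45.68))
```

The tool centre appears about 2.5 mm higher in y in the cameras than in the robot's readings. I'll allow for that from here on. The frame needs about 2.5 mm of correction in −y, which I'll do before laying the battery on it.

Request:
{"method": "move_arm", "body": {
  "plan": [
    {"x":0,"y":0,"z":-40,"rx":0,"ry":0,"rz":0},
    {"x":0,"y":0,"z":-40,"rx":0,"ry":0,"rz":0},
    {"x":0,"y":0,"z":0,"rx":0,"ry":0,"rz":0.115},
    {"x":0,"y":0,"z":0,"rx":0,"ry":0,"rz":0.115},
    {"x":0,"y":0,"z":0,"rx":0,"ry":0,"rz":0.115},
    {"x":0,"y":0,"z":0,"rx":0,"ry":0,"rz":0.115},
    {"x":0,"y":-45,"z":0,"rx":0,"ry":0,"rz":0},
    {"x":0,"y":-45,"z":0,"rx":0,"ry":0,"rz":0},
    {"x":0,"y":-45,"z":0,"rx":0,"ry":0,"rz":0},
    {"x":0,"y":0,"z":0,"rx":0,"ry":0,"rz":0}
  ],
  "grip": 0.76
}}

```text
time_s: 19.8
ee_pos: [537.6, 141.2, 50.5]
ee_rot: [-179.9, -0.1, 170.4]
force: [0.8, 0.3, -1.3]
gripper_width: 69.0
gripper_force: 0.0
```

```bash
python3 go.py 523.5 58.8 20 170.6
```

```text
at [537.6 141.2  50.5] [-1.7987e+02 -1.0000e-01  1.7037e+02] rz total -0.004 then shift [  0.5 -83.6  30.5] len 84.0 w 69.0 t 19.8
```

Request:
{"method": "move_arm", "body": {
  "plan": [
    {"x":0.5,"y":-30,"z":10,"rx":0,"ry":0,"rz":0},
    {"x":0.5,"y":-30,"z":10,"rx":0,"ry":0,"rz":0},
    {"x":0.5,"y":-20,"z":10,"rx":0,"ry":0,"rz":0},
    {"x":0.2,"y":-8.4,"z":0,"rx":0,"ry":0,"rz":0},
    {"x":0,"y":0,"z":0,"rx":0,"ry":0,"rz":0},
    {"x":0,"y":0,"z":0,"rx":0,"ry":0,"rz":0},
    {"x":0,"y":0,"z":0,"rx":0,"ry":0,"rz":0}
  ]
}}

```text
time_s: 20.5
ee_pos: [524.1, 59.8, 21.0]
ee_rot: [180.0, 0.1, 170.7]
force: [-0.4, 0.0, -0.8]
gripper_width: 69.1
gripper_force: 0.0
```

```bash
python3 go.py 523.5 58.8 -19 170.6
```

```text
at [524.1  59.8  21. ] [1.7996e+02 8.0000e-02 1.7067e+02] rz total 0.001 then shift [ 0.5 -1.1 40. ] len 1.0 w 69.1 t 20.5
```

Request:
{"method": "move_arm", "body": {
  "plan": [
    {"x":0.5,"y":-1,"z":15,"rx":0,"ry":0,"rz":0},
    {"x":0,"y":0,"z":14,"rx":0,"ry":0,"rz":0},
    {"x":0,"y":0,"z":7,"rx":0,"ry":0,"rz":0},
    {"x":0,"y":0,"z":3,"rx":0,"ry":0,"rz":0},
    {"x":0,"y":0,"z":1,"rx":0,"ry":0,"rz":0},
    {"x":0,"y":0,"z":0,"rx":0,"ry":0,"rz":0},
    {"x":0,"y":0,"z":0,"rx":0,"ry":0,"rz":0}
  ]
}}

```text
time_s: 21.2
ee_pos: [523.1, 58.0, -19.1]
ee_rot: [180.0, 0.1, 170.6]
force: [-0.6, -0.3, -0.5]
gripper_width: 69.1
gripper_force: 0.0
```

Request:
{"method": "move_arm", "body": {
  "plan": [
    {"x":0,"y":0,"z":0,"rx":0,"ry":0,"rz":0},
    {"x":0,"y":0,"z":0,"rx":0,"ry":0,"rz":0},
    {"x":0,"y":0,"z":0,"rx":0,"ry":0,"rz":0},
    {"x":0,"y":0,"z":-2,"rx":0,"ry":0,"rz":0},
    {"x":0,"y":0,"z":0,"rx":0,"ry":0,"rz":0},
    {"x":-0.7,"y":-1.2,"z":0,"rx":0,"ry":0,"rz":0},
    {"x":-0.7,"y":-1.2,"z":0,"rx":0,"ry":0,"rz":0},
    {"x":0,"y":0,"z":0,"rx":0,"ry":0,"rz":0},
    {"x":0,"y":0,"z":0,"rx":0,"ry":0,"rz":0}
  ],
  "grip": 0.55
}}

```text
time_s: 22.1
ee_pos: [523.6, 55.2, -17.6]
ee_rot: [180.0, -0.0, 170.6]
force: [0.1, -0.2, -1.2]
gripper_width: 59.6
gripper_force: 15.0
```

```bash
python3 go.py 524.6 56.3 -18.7 170.6
```

```text
at [523.6  55.2 -17.6] [ 1.800e+02 -1.000e-02  1.706e+02] rz total 0.0 then shift [-0.8  1.3  1.1] len 2.0 w 59.6 t 22.1
```

Request:
{"method": "move_arm", "body": {
  "plan": [
    {"x":-0.6,"y":1.2,"z":0.5,"rx":0,"ry":0,"rz":0},
    {"x":0,"y":0,"z":0.6,"rx":0,"ry":0,"rz":0},
    {"x":0,"y":0,"z":0,"rx":0,"ry":0,"rz":0},
    {"x":0,"y":0,"z":0,"rx":0,"ry":0,"rz":0}
  ]
}}

```text
time_s: 22.5
ee_pos: [524.4, 56.4, -18.7]
ee_rot: [180.0, -0.0, 170.6]
force: [0.7, -0.7, 0.0]
gripper_width: 59.5
gripper_force: 15.0
```

Request:
{"method": "move_arm", "body": {
  "plan": [
    {"x":0,"y":0,"z":0,"rx":0,"ry":0,"rz":0},
    {"x":0,"y":0,"z":0,"rx":0,"ry":0,"rz":0},
    {"x":0,"y":0,"z":0,"rx":0,"ry":0,"rz":0},
    {"x":0,"y":0,"z":-15,"rx":0,"ry":0,"rz":0},
    {"x":0,"y":0,"z":-25,"rx":0,"ry":0,"rz":0},
    {"x":0,"y":0,"z":-30,"rx":0,"ry":0,"rz":0},
    {"x":0,"y":40,"z":0,"rx":0,"ry":0,"rz":0},
    {"x":0,"y":45,"z":0,"rx":0,"ry":0,"rz":0},
    {"x":0,"y":45,"z":0,"rx":0,"ry":0,"rz":0},
    {"x":0,"y":40,"z":0,"rx":0,"ry":0,"rz":0}
  ],
  "grip": 0.76
}}

```text
time_s: 23.5
ee_pos: [552.4, 226.0, 51.6]
ee_rot: [180.0, 0.0, 170.6]
force: [0.9, -0.4, -0.6]
gripper_width: 69.2
gripper_force: 0.0
```

```bash
python3 ctr.py; python3 go.py 560.2 274.3 20 196.8
```

```text
top (array([522.4,  58.3]), np.int32(222))
side (array([518.9,  61. ]), np.int32(358))
at [553.2 228.8  51.4] [1.7985e+02 1.0000e-01 1.7086e+02] rz total -0.453 then shift [-19.9  41.6  31.4] len 46.0 w 69.0 t 23.6
```

Request:
{"method": "move_arm", "body": {
  "plan": [
    {"x":0,"y":0,"z":0,"rx":0,"ry":0,"rz":-0.115},
    {"x":0,"y":0,"z":0,"rx":0,"ry":0,"rz":-0.115},
    {"x":0,"y":0,"z":0,"rx":0,"ry":0,"rz":-0.115},
    {"x":0,"y":0,"z":0,"rx":0,"ry":0,"rz":-0.112},
    {"x":-8,"y":16,"z":10,"rx":0,"ry":0,"rz":0},
    {"x":-8,"y":16,"z":15,"rx":0,"ry":0,"rz":0},
    {"x":-6,"y":13.6,"z":15,"rx":0,"ry":0,"rz":0},
    {"x":0,"y":0,"z":10,"rx":0,"ry":0,"rz":0},
    {"x":0,"y":0,"z":0,"rx":0,"ry":0,"rz":0},
    {"x":0,"y":0,"z":0,"rx":0,"ry":0,"rz":0}
  ],
  "grip": 0.6
}}

```text
time_s: 24.6
ee_pos: [559.6, 273.8, 0.7]
ee_rot: [-180.0, -0.1, -163.2]
force: [-0.4, 0.0, -0.4]
gripper_width: 54.9
gripper_force: 0.0
```

Request:
{"method": "move_arm", "body": {
  "plan": [
    {"x":0,"y":0,"z":0,"rx":0,"ry":0,"rz":0}
  ]
}}

```text
time_s: 24.7
ee_pos: [560.3, 273.8, 1.8]
ee_rot: [-180.0, 0.0, -163.2]
force: [-0.4, 0.2, -0.1]
gripper_width: 54.5
gripper_force: 0.0
```

```bash
python3 go.py 560.2 274.3 -31 196.8; python3 ctr.py;python3 look.py battery 560 276.7 16.8 0
```

```text
at [560.3 273.8   1.8] [-1.8000e+02  4.0000e-02 -1.6323e+02] rz total -0.001 then shift [-0.   0.5 32.8] len 0.0 w 54.5 t 24.7
top (array([522.4,  58.3]), np.int32(221))
side (array([524.1,  59.9]), np.int32(423))
battery (array([570.9, 273. ,   6.4]), np.float64(525.72)) (array([561.5, 276.4,  16.4]), np.float64(287.28))
```

Request:
{"method": "move_arm", "body": {
  "plan": [
    {"x":0,"y":0.4,"z":12,"rx":0,"ry":0,"rz":0},
    {"x":0,"y":0,"z":11,"rx":0,"ry":0,"rz":0},
    {"x":0,"y":0,"z":6,"rx":0,"ry":0,"rz":0},
    {"x":0,"y":0,"z":3,"rx":0,"ry":0,"rz":0},
    {"x":0,"y":0,"z":0.8,"rx":0,"ry":0,"rz":0},
    {"x":0,"y":0,"z":0,"rx":0,"ry":0,"rz":0},
    {"x":0,"y":0,"z":0,"rx":0,"ry":0,"rz":0}
  ]
}}

```text
time_s: 25.6
ee_pos: [560.2, 274.6, -31.1]
ee_rot: [180.0, 0.0, -163.2]
force: [-0.6, -0.9, 0.3]
gripper_width: 54.9
gripper_force: 0.0
```

Request:
{"method": "move_arm", "body": {
  "plan": [
    {"x":0,"y":0,"z":0,"rx":0,"ry":0,"rz":0},
    {"x":0,"y":0,"z":0,"rx":0,"ry":0,"rz":0},
    {"x":0,"y":0,"z":0,"rx":0,"ry":0,"rz":0},
    {"x":0,"y":0,"z":0,"rx":0,"ry":0,"rz":0},
    {"x":0,"y":0,"z":0,"rx":0,"ry":0,"rz":0}
  ],
  "grip": 0.35
}}

```text
time_s: 26.1
ee_pos: [560.0, 274.6, -31.2]
ee_rot: [180.0, 0.0, -163.2]
force: [-0.1, 0.0, 1.4]
gripper_width: 39.1
gripper_force: 15.0
```

```bash
python3 go.py 523.9 56.4 20 170.6
```

```text
at [560.  274.6 -31.2] [ 1.7999e+02  3.0000e-02 -1.6320e+02] rz total 0.457 then shift [   0.  -221.1  -51.2] len 221.0 w 39.1 t 26.1
```

Request:
{"method": "move_arm", "body": {
  "plan": [
    {"x":0,"y":0,"z":-20,"rx":0,"ry":0,"rz":0},
    {"x":0,"y":0,"z":-30,"rx":0,"ry":0,"rz":0.115},
    {"x":0,"y":0,"z":-21,"rx":0,"ry":0,"rz":0.115},
    {"x":0,"y":0,"z":0,"rx":0,"ry":0,"rz":0.115},
    {"x":0,"y":-30,"z":0,"rx":0,"ry":0,"rz":0.112},
    {"x":0,"y":-46,"z":0,"rx":0,"ry":0,"rz":0},
    {"x":0,"y":-46,"z":0,"rx":0,"ry":0,"rz":0},
    {"x":0,"y":-46,"z":0,"rx":0,"ry":0,"rz":0},
    {"x":0,"y":-35,"z":0,"rx":0,"ry":0,"rz":0},
    {"x":0,"y":-18,"z":0,"rx":0,"ry":0,"rz":0}
  ]
}}

```text
time_s: 27.1
ee_pos: [526.0, 53.4, 39.4]
ee_rot: [-180.0, -0.1, 170.5]
force: [-0.5, -0.6, -0.8]
gripper_width: 39.1
gripper_force: 15.0
```

Request:
{"method": "move_arm", "body": {
  "plan": [
    {"x":0,"y":0,"z":20,"rx":0,"ry":0,"rz":0},
    {"x":0,"y":0,"z":10,"rx":0,"ry":0,"rz":0},
    {"x":0,"y":0,"z":0,"rx":0,"ry":0,"rz":0},
    {"x":0,"y":0,"z":0,"rx":0,"ry":0,"rz":0},
    {"x":0,"y":0,"z":0,"rx":0,"ry":0,"rz":0}
  ]
}}

```text
time_s: 27.6
ee_pos: [527.8, 56.6, 10.0]
ee_rot: [180.0, 0.1, 170.7]
force: [0.0, 0.6, -0.1]
gripper_width: 39.4
gripper_force: 15.0
```

```bash
python3 go.py 523.9 56.4 -10 170.6
```

```text
at [527.8  56.6  10. ] [1.7998e+02 6.0000e-02 1.7066e+02] rz total 0.001 then shift [ 3.8 -0.8 20. ] len 4.0 w 39.4 t 27.6
```

Request:
{"method": "move_arm", "body": {
  "plan": [
    {"x":2,"y":-0.4,"z":0,"rx":0,"ry":0,"rz":0},
    {"x":1.7,"y":-0.3,"z":8,"rx":0,"ry":0,"rz":0},
    {"x":0,"y":0,"z":6,"rx":0,"ry":0,"rz":0},
    {"x":0,"y":0,"z":3,"rx":0,"ry":0,"rz":0},
    {"x":0,"y":0,"z":0,"rx":0,"ry":0,"rz":0},
    {"x":0,"y":0,"z":0,"rx":0,"ry":0,"rz":0},
    {"x":0,"y":0,"z":0,"rx":0,"ry":0,"rz":0}
  ]
}}

```text
time_s: 28.3
ee_pos: [523.7, 56.0, -7.3]
ee_rot: [180.0, 0.0, 170.6]
force: [0.1, 0.2, -0.8]
gripper_width: 39.1
gripper_force: 15.0
```

```bash
python3 go.py 523.9 56.4 -10 170.6
```

```text
at [523.7  56.   -7.3] [1.7999e+02 2.0000e-02 1.7061e+02] rz total 0.0 then shift [-0.1  0.5  2.7] len 0.0 w 39.1 t 28.3
```

Request:
{"method": "move_arm", "body": {
  "plan": [
    {"x":0,"y":0.4,"z":1.5,"rx":0,"ry":0,"rz":0},
    {"x":0,"y":0,"z":1,"rx":0,"ry":0,"rz":0},
    {"x":0,"y":0,"z":0,"rx":0,"ry":0,"rz":0},
    {"x":0,"y":0,"z":0,"rx":0,"ry":0,"rz":0}
  ]
}}

```text
time_s: 28.7
ee_pos: [523.5, 56.4, -10.0]
ee_rot: [180.0, -0.0, 170.6]
force: [-0.4, 0.2, 0.0]
gripper_width: 39.2
gripper_force: 15.0
```

Request:
{"method": "move_arm", "body": {
  "plan": [
    {"x":0,"y":0,"z":0,"rx":0,"ry":0,"rz":0},
    {"x":0,"y":0,"z":0,"rx":0,"ry":0,"rz":0},
    {"x":0,"y":0,"z":0,"rx":0,"ry":0,"rz":0},
    {"x":0,"y":0,"z":-15,"rx":0,"ry":0,"rz":0},
    {"x":0,"y":0,"z":-25,"rx":0,"ry":0,"rz":0.081},
    {"x":0,"y":0,"z":-30,"rx":0,"ry":0,"rz":0.08},
    {"x":2,"y":-44.5,"z":0,"rx":0,"ry":0,"rz":0},
    {"x":2,"y":-44.5,"z":0,"rx":0,"ry":0,"rz":0},
    {"x":2,"y":-44.5,"z":0,"rx":0,"ry":0,"rz":0},
    {"x":2,"y":-44.5,"z":0,"rx":0,"ry":0,"rz":0}
  ],
  "grip": 0.54
}}

```text
time_s: 29.7
ee_pos: [458.4, -111.1, 60.3]
ee_rot: [180.0, 0.0, 161.4]
force: [0.5, -0.5, 0.7]
gripper_width: 49.1
gripper_force: 0.0
```

Request:
{"method": "move_arm", "body": {
  "plan": [
    {"x":2,"y":-44.5,"z":0,"rx":0,"ry":0,"rz":0},
    {"x":0,"y":-44.5,"z":0,"rx":0,"ry":0,"rz":0},
    {"x":0,"y":-44.5,"z":0,"rx":0,"ry":0,"rz":0},
    {"x":0,"y":-44.5,"z":0,"rx":0,"ry":0,"rz":0},
    {"x":0,"y":-30,"z":0,"rx":0,"ry":0,"rz":0},
    {"x":0,"y":-14,"z":0,"rx":0,"ry":0,"rz":0},
    {"x":0,"y":0,"z":0,"rx":0,"ry":0,"rz":0},
    {"x":0,"y":0,"z":0,"rx":0,"ry":0,"rz":0},
    {"x":0,"y":0,"z":0,"rx":0,"ry":0,"rz":0},
    {"x":0,"y":0,"z":0,"rx":0,"ry":0,"rz":0}
  ],
  "grip": 0.8
}}

```text
time_s: 30.7
ee_pos: [386.8, -318.3, 60.0]
ee_rot: [180.0, -0.0, 161.5]
force: [0.6, -0.1, -0.2]
gripper_width: 73.1
gripper_force: 0.0
```

```bash
python3 go.py 386.3 -319.6 -31.5 161.35; python3 - <<'E'
from h import *
T=grab_frame("top");S=grab_frame("side")
def crop(f,p):
    c=proj(f,[p])[0].astype(int); i=f["img"][c[1]-25:c[1]+25,c[0]-33:c[0]+33,::-1]
    return cv2.resize(i,(396,300),interpolation=cv2.INTER_NEAREST)
cv2.imwrite("pics/n2.png",np.vstack([np.hstack([crop(f,p) for f in(T,S)]) for p in([524,59,16],[386,-317,0])]))
E
```

```text
at [ 386.8 -318.3   60. ] [ 1.7998e+02 -1.0000e-02  1.6150e+02] rz total 0.003 then shift [ 0.1 -1.4 91.5] len 1.0 w 73.1 t 30.7
```

View pics/n2.png

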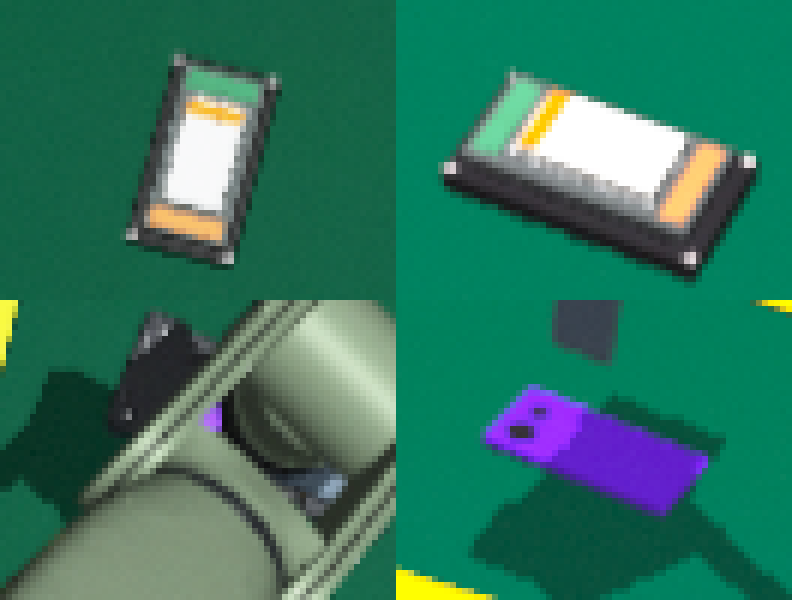

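The battery lies flat and centred on the frame in the nest (upper crops). The cover is free below the hand (lower right). Next I grip the cover.

Request:
{"method": "move_arm", "body": {
  "plan": [
    {"x":0,"y":-1.4,"z":30,"rx":0,"ry":0,"rz":0},
    {"x":0,"y":0,"z":30,"rx":0,"ry":0,"rz":0},
    {"x":0,"y":0,"z":18,"rx":0,"ry":0,"rz":0},
    {"x":0,"y":0,"z":8,"rx":0,"ry":0,"rz":0},
    {"x":0,"y":0,"z":4,"rx":0,"ry":0,"rz":0},
    {"x":0,"y":0,"z":2,"rx":0,"ry":0,"rz":0},
    {"x":0,"y":0,"z":0,"rx":0,"ry":0,"rz":0},
    {"x":0,"y":0,"z":0,"rx":0,"ry":0,"rz":0}
  ]
}}

```text
time_s: 31.6
ee_pos: [386.5, -321.3, -31.2]
ee_rot: [-180.0, 0.1, 161.4]
force: [0.0, -0.1, 0.4]
gripper_width: 73.2
gripper_force: 0.0
```

Request:
{"method": "move_arm", "body": {
  "plan": [
    {"x":0,"y":0,"z":0,"rx":0,"ry":0,"rz":0},
    {"x":0,"y":0,"z":0,"rx":0,"ry":0,"rz":0},
    {"x":0,"y":0,"z":0,"rx":0,"ry":0,"rz":0},
    {"x":0,"y":0,"z":0,"rx":0,"ry":0,"rz":0},
    {"x":0,"y":0,"z":0,"rx":0,"ry":0,"rz":0}
  ],
  "grip": 0.55
}}

```text
time_s: 32.1
ee_pos: [386.6, -321.2, -31.0]
ee_rot: [-180.0, 0.1, 161.4]
force: [0.2, 0.7, 6.3]
gripper_width: 50.4
gripper_force: 3.0
```

```bash
python3 go.py 488.6 -144.5 20 170.6
```

```text
at [ 386.6 -321.2  -31. ] [-1.7998e+02  9.0000e-02  1.6138e+02] rz total -0.161 then shift [-71.8 191.  -51. ] len 204.0 w 50.4 t 32.1
```

The fingers rode over the cover, so the tips are at about ee+38. I'll reopen, recheck the cover and go about 4.5 mm deeper.

Request:
{"method": "move_arm", "body": {
  "plan": [
    {"x":0,"y":0,"z":-5,"rx":0,"ry":0,"rz":0},
    {"x":0,"y":0,"z":-25,"rx":0,"ry":0,"rz":0},
    {"x":0,"y":0,"z":-30,"rx":0,"ry":0,"rz":0},
    {"x":0,"y":0,"z":-30,"rx":0,"ry":0,"rz":0},
    {"x":0,"y":0,"z":0,"rx":0,"ry":0,"rz":0},
    {"x":0,"y":0,"z":0,"rx":0,"ry":0,"rz":0}
  ],
  "grip": 0.8
}}

```text
time_s: 32.7
ee_pos: [386.0, -321.0, 58.5]
ee_rot: [-180.0, 0.1, 161.4]
force: [-0.5, 0.1, -0.6]
gripper_width: 72.6
gripper_force: 0.0
```

```bash
cat > cov.py <<'E'
from h import *
import sys
def purple(img):
    I=img.astype(float); r,g,b=I[...,0],I[...,1],I[...,2]
    return np.clip((b-g)/90,0,1)
if __name__=="__main__":
    x,y,t,z=map(float,sys.argv[1:5])
    for n in("top","side"):
        print(n,fit([grab_frame(n)],"cover",x,y,np.radians(t),z,al=purple))
E
python3 cov.py 386.3 -317.3 -18.6 0; python3 go.py 386.3 -319.6 -35.5 161.4
```

```text
top (array([ 471.4, -166.7, -146.5]), np.float64(11.64))
side (array([ 387.1, -318.8,  -19.1]), np.float64(8.94))
at [ 385.1 -320.2   57.1] [ 1.7995e+02 -1.2000e-01  1.6139e+02] rz total -0.0 then shift [-0.9  0.9 92.6] len 1.0 w 73.2 t 32.8
```

Request:
{"method": "move_arm", "body": {
  "plan": [
    {"x":0,"y":0,"z":30,"rx":0,"ry":0,"rz":0},
    {"x":0,"y":0,"z":30,"rx":0,"ry":0,"rz":0},
    {"x":0,"y":0,"z":18,"rx":0,"ry":0,"rz":0},
    {"x":0,"y":0,"z":8,"rx":0,"ry":0,"rz":0},
    {"x":0,"y":0,"z":4,"rx":0,"ry":0,"rz":0},
    {"x":0,"y":0,"z":2,"rx":0,"ry":0,"rz":0},
    {"x":0,"y":0,"z":1,"rx":0,"ry":0,"rz":0},
    {"x":0,"y":0,"z":0,"rx":0,"ry":0,"rz":0},
    {"x":0,"y":0,"z":0,"rx":0,"ry":0,"rz":0}
  ]
}}

```text
time_s: 33.7
ee_pos: [386.3, -321.2, -34.4]
ee_rot: [-180.0, 0.1, 161.4]
force: [0.3, -0.4, -0.4]
gripper_width: 72.9
gripper_force: 0.0
```

Request:
{"method": "move_arm", "body": {
  "plan": [
    {"x":0,"y":0,"z":1,"rx":0,"ry":0,"rz":0},
    {"x":0,"y":0,"z":0,"rx":0,"ry":0,"rz":0}
  ]
}}

```text
time_s: 33.9
ee_pos: [386.0, -320.9, -35.8]
ee_rot: [-180.0, 0.0, 161.4]
force: [0.4, 0.1, -0.3]
gripper_width: 73.2
gripper_force: 0.0
```

Request:
{"method": "move_arm", "body": {
  "plan": [
    {"x":0,"y":0,"z":0,"rx":0,"ry":0,"rz":0},
    {"x":0,"y":0,"z":0,"rx":0,"ry":0,"rz":0},
    {"x":0,"y":0,"z":0,"rx":0,"ry":0,"rz":0},
    {"x":0,"y":0,"z":0,"rx":0,"ry":0,"rz":0},
    {"x":0,"y":0,"z":0,"rx":0,"ry":0,"rz":0}
  ],
  "grip": 0.55
}}

```text
time_s: 34.4
ee_pos: [386.0, -320.9, -35.9]
ee_rot: [180.0, 0.0, 161.4]
force: [-0.4, 0.1, 1.5]
gripper_width: 59.8
gripper_force: 15.0
```

```bash
python3 go.py 489 -144.5 20 170.6
```

```text
at [ 386.  -320.9  -35.9] [180.     0.   161.39] rz total -0.161 then shift [-72.9 190.8 -55.9] len 204.0 w 59.8 t 34.4
```

Request:
{"method": "move_arm", "body": {
  "plan": [
    {"x":0,"y":0,"z":-16,"rx":0,"ry":0,"rz":0},
    {"x":0,"y":0,"z":-20,"rx":0,"ry":0,"rz":-0.081},
    {"x":0,"y":0,"z":-20,"rx":0,"ry":0,"rz":-0.08},
    {"x":-15,"y":39,"z":0,"rx":0,"ry":0,"rz":0},
    {"x":-17,"y":45,"z":0,"rx":0,"ry":0,"rz":0},
    {"x":-17,"y":45,"z":0,"rx":0,"ry":0,"rz":0},
    {"x":-15,"y":40,"z":0,"rx":0,"ry":0,"rz":0},
    {"x":-8.6,"y":21.8,"z":0,"rx":0,"ry":0,"rz":0},
    {"x":0,"y":0,"z":0,"rx":0,"ry":0,"rz":0},
    {"x":0,"y":0,"z":0,"rx":0,"ry":0,"rz":0}
  ]
}}

```text
time_s: 35.4
ee_pos: [488.4, -144.3, 19.8]
ee_rot: [-180.0, -0.0, 170.7]
force: [-1.0, -0.5, 0.8]
gripper_width: 60.0
gripper_force: 15.0
```

Request:
{"method": "move_arm", "body": {
  "plan": [
    {"x":0,"y":0,"z":20,"rx":0,"ry":0,"rz":0},
    {"x":0,"y":0,"z":15,"rx":0,"ry":0,"rz":0},
    {"x":0,"y":0,"z":8,"rx":0,"ry":0,"rz":0},
    {"x":0,"y":0,"z":4,"rx":0,"ry":0,"rz":0},
    {"x":0,"y":0,"z":0,"rx":0,"ry":0,"rz":0},
    {"x":0,"y":0,"z":0,"rx":0,"ry":0,"rz":0}
  ]
}}

```text
time_s: 36.0
ee_pos: [489.0, -144.9, -26.5]
ee_rot: [-180.0, 0.1, 170.6]
force: [-0.6, -0.5, -1.5]
gripper_width: 59.7
gripper_force: 15.0
```

```bash
python3 go.py 488.7 -144.5 -31.7 170.6;python3 cov.py 488.6 -142 -9.4 8.5
```

```text
at [ 489.  -144.9  -26.5] [-1.7999e+02  5.0000e-02  1.7058e+02] rz total -0.0 then shift [0.4 0.4 5.2] len 1.0 w 59.7 t 36.0
top (array([ 609.2, -286.9,  -57.3]), np.float64(0.05))
side (array([ 490.1, -145.1,   -8.5]), np.float64(175.42))
```

Occluded by the hand, so I lower, release, back off sideways towards the camera unit, and measure then.

Request:
{"method": "move_arm", "body": {
  "plan": [
    {"x":0.4,"y":0.4,"z":3,"rx":0,"ry":0,"rz":0},
    {"x":0,"y":0,"z":1.5,"rx":0,"ry":0,"rz":0},
    {"x":0,"y":0,"z":0.5,"rx":0,"ry":0,"rz":0},
    {"x":0,"y":0,"z":0,"rx":0,"ry":0,"rz":0},
    {"x":0,"y":0,"z":0,"rx":0,"ry":0,"rz":0}
  ]
}}

```text
time_s: 36.6
ee_pos: [488.3, -143.9, -32.0]
ee_rot: [180.0, -0.0, 170.6]
force: [-0.4, 0.3, 1.5]
gripper_width: 60.0
gripper_force: 15.0
```

Request:
{"method": "move_arm", "body": {
  "plan": [
    {"x":0,"y":0,"z":0,"rx":0,"ry":0,"rz":0},
    {"x":0,"y":0,"z":0,"rx":0,"ry":0,"rz":0},
    {"x":0,"y":0,"z":0,"rx":0,"ry":0,"rz":0},
    {"x":0,"y":0,"z":-20,"rx":0,"ry":0,"rz":0},
    {"x":0,"y":0,"z":-40,"rx":0,"ry":0,"rz":0},
    {"x":0,"y":0,"z":-40,"rx":0,"ry":0,"rz":0},
    {"x":0,"y":47,"z":0,"rx":0,"ry":0,"rz":0},
    {"x":0,"y":47,"z":0,"rx":0,"ry":0,"rz":0},
    {"x":0,"y":47,"z":0,"rx":0,"ry":0,"rz":0},
    {"x":0,"y":47,"z":0,"rx":0,"ry":0,"rz":0}
  ],
  "grip": 0.76
}}

```text
time_s: 37.6
ee_pos: [519.2, 43.1, 68.3]
ee_rot: [180.0, 0.0, 170.6]
force: [1.0, -0.4, 0.3]
gripper_width: 69.3
gripper_force: 0.0
```

Request:
{"method": "move_arm", "body": {
  "plan": [
    {"x":0,"y":47,"z":0,"rx":0,"ry":0,"rz":0},
    {"x":0,"y":47,"z":0,"rx":0,"ry":0,"rz":0},
    {"x":0,"y":47,"z":0,"rx":0,"ry":0,"rz":0},
    {"x":0,"y":47,"z":0,"rx":0,"ry":0,"rz":0},
    {"x":0,"y":47,"z":0,"rx":0,"ry":0,"rz":0},
    {"x":0,"y":47,"z":0,"rx":0,"ry":0,"rz":0},
    {"x":0,"y":0,"z":0,"rx":0,"ry":0,"rz":0},
    {"x":0,"y":0,"z":0,"rx":0,"ry":0,"rz":0},
    {"x":0,"y":0,"z":0,"rx":0,"ry":0,"rz":0}
  ]
}}

```text
time_s: 38.5
ee_pos: [564.5, 318.5, 67.7]
ee_rot: [-179.9, -0.0, 170.6]
force: [0.9, 0.3, 0.8]
gripper_width: 69.2
gripper_force: 0.0
```

```bash
python3 cov.py 488.6 -142 -9.4 4; python3 ctr.py;python3 look.py pad 488.6 -142 -9.4 0 camera_unit 564.2 409.5 14 0 battery 524 59 -9.4 21; python3 go.py 564.3 407.3 20 194.5
```

```text
top (array([ 485.6, -141.9,   -9.2]), np.float64(22.05))
side (array([ 488.9, -142.6,   -9. ]), np.float64(40.3))
top (array([519.9,  58.5]), np.int32(191))
side (array([521.6,  59. ]), np.int32(412))
pad (array([ 486.7, -142.1,   -9.4]), np.float64(46.84)) (array([ 490.1, -142. ,   -9.6]), np.float64(47.07))
camera_unit (array([577.8, 416.6,   7.6]), np.float64(368.79)) (array([565.9, 408.9,  13.8]), np.float64(9.07))
battery (array([504.8,  61.2,  -6. ]), np.float64(320.53)) (array([506.3,  82.8,  -4.8]), np.float64(498.54))
at [565.1 318.8  68.4] [1.7999e+02 1.0000e-02 1.7054e+02] rz total -0.418 then shift [-21.3  85.9  48.4] len 88.0 w 69.4 t 38.8
```

Request:
{"method": "move_arm", "body": {
  "plan": [
    {"x":0,"y":0,"z":0,"rx":0,"ry":0,"rz":-0.137},
    {"x":0,"y":0,"z":0,"rx":0,"ry":0,"rz":-0.136},
    {"x":0,"y":0,"z":0,"rx":0,"ry":0,"rz":-0.136},
    {"x":-8,"y":34,"z":0,"rx":0,"ry":0,"rz":0},
    {"x":-8,"y":34,"z":10,"rx":0,"ry":0,"rz":0},
    {"x":-4.5,"y":18,"z":18,"rx":0,"ry":0,"rz":0},
    {"x":0,"y":0,"z":20,"rx":0,"ry":0,"rz":0},
    {"x":0,"y":0,"z":20,"rx":0,"ry":0,"rz":0},
    {"x":0,"y":0,"z":0,"rx":0,"ry":0,"rz":0},
    {"x":0,"y":0,"z":0,"rx":0,"ry":0,"rz":0}
  ],
  "grip": 0.52
}}

```text
time_s: 39.8
ee_pos: [564.2, 407.8, 0.3]
ee_rot: [-180.0, -0.0, -166.0]
force: [0.1, -0.1, 0.3]
gripper_width: 47.2
gripper_force: 0.0
```

```bash
python3 go.py 564.2 407.3 -34.5 194
```

```text
at [5.642e+02 4.078e+02 3.000e-01] [-1.8000e+02 -1.0000e-02 -1.6597e+02] rz total 0.0 then shift [ 0.1 -0.5 34.8] len 1.0 w 47.2 t 39.8
```

Request:
{"method": "move_arm", "body": {
  "plan": [
    {"x":0,"y":-0.5,"z":14,"rx":0,"ry":0,"rz":0},
    {"x":0,"y":0,"z":10,"rx":0,"ry":0,"rz":0},
    {"x":0,"y":0,"z":6,"rx":0,"ry":0,"rz":0},
    {"x":0,"y":0,"z":3,"rx":0,"ry":0,"rz":0},
    {"x":0,"y":0,"z":1.8,"rx":0,"ry":0,"rz":0},
    {"x":0,"y":0,"z":0,"rx":0,"ry":0,"rz":0},
    {"x":0,"y":0,"z":0,"rx":0,"ry":0,"rz":0}
  ]
}}

```text
time_s: 40.5
ee_pos: [564.3, 407.9, -34.4]
ee_rot: [180.0, 0.0, -165.9]
force: [0.0, 0.5, 0.5]
gripper_width: 47.3
gripper_force: 0.0
```

Request:
{"method": "move_arm", "body": {
  "plan": [
    {"x":0,"y":0,"z":0,"rx":0,"ry":0,"rz":0},
    {"x":0,"y":0,"z":0,"rx":0,"ry":0,"rz":0},
    {"x":0,"y":0,"z":0,"rx":0,"ry":0,"rz":0},
    {"x":0,"y":0,"z":0,"rx":0,"ry":0,"rz":0},
    {"x":0,"y":0,"z":0,"rx":0,"ry":0,"rz":0}
  ],
  "grip": 0.25,
  "squeeze": 12
}}

```text
time_s: 41.0
ee_pos: [564.2, 407.7, -34.5]
ee_rot: [180.0, 0.0, -165.9]
force: [0.9, -0.2, 1.0]
gripper_width: 29.8
gripper_force: 12.0
```

```bash
python3 go.py 506.2 -44 40 194
```

```text
at [564.2 407.7 -34.5] [ 1.7999e+02  2.0000e-02 -1.6595e+02] rz total 0.001 then shift [ 165.6 -424.3  -74.5] len 455.0 w 29.8 t 41.0
```

Request:
{"method": "move_arm", "body": {
  "plan": [
    {"x":0,"y":0,"z":-20,"rx":0,"ry":0,"rz":0},
    {"x":0,"y":0,"z":-30,"rx":0,"ry":0,"rz":0.137},
    {"x":0,"y":0,"z":-25,"rx":0,"ry":0,"rz":0.136},
    {"x":0,"y":0,"z":0,"rx":0,"ry":0,"rz":0.136},
    {"x":-2,"y":-35,"z":0,"rx":0,"ry":0,"rz":0},
    {"x":-2,"y":-45,"z":0,"rx":0,"ry":0,"rz":0},
    {"x":-2,"y":-45,"z":0,"rx":0,"ry":0,"rz":0},
    {"x":-2,"y":-45,"z":0,"rx":0,"ry":0,"rz":0},
    {"x":-2,"y":-45,"z":0,"rx":0,"ry":0,"rz":0},
    {"x":-2,"y":-45,"z":0,"rx":0,"ry":0,"rz":0}
  ]
}}

```text
time_s: 42.0
ee_pos: [533.1, 147.5, 40.3]
ee_rot: [180.0, 0.0, 170.6]
force: [0.5, -0.2, -0.7]
gripper_width: 29.7
gripper_force: 12.0
```

Request:
{"method": "move_arm", "body": {
  "plan": [
    {"x":-2,"y":-45,"z":0,"rx":0,"ry":0,"rz":0},
    {"x":-1,"y":-45,"z":0,"rx":0,"ry":0,"rz":0},
    {"x":-1,"y":-45,"z":0,"rx":0,"ry":0,"rz":0},
    {"x":-0.5,"y":-40,"z":0,"rx":0,"ry":0,"rz":0},
    {"x":0,"y":-20,"z":0,"rx":0,"ry":0,"rz":0},
    {"x":0,"y":0,"z":20,"rx":0,"ry":0,"rz":0},
    {"x":0,"y":0,"z":20,"rx":0,"ry":0,"rz":0},
    {"x":0,"y":0,"z":10,"rx":0,"ry":0,"rz":0},
    {"x":0,"y":0,"z":0,"rx":0,"ry":0,"rz":0},
    {"x":0,"y":0,"z":0,"rx":0,"ry":0,"rz":0}
  ]
}}

```text
time_s: 43.0
ee_pos: [506.6, -43.8, -9.4]
ee_rot: [180.0, 0.0, 170.6]
force: [0.5, -0.8, -0.3]
gripper_width: 29.8
gripper_force: 12.0
```

```bash
python3 go.py 506.2 -44 -34.3 170.6
```

```text
at [506.6 -43.8  -9.4] [1.7999e+02 3.0000e-02 1.7064e+02] rz total 0.001 then shift [ 0.4 -0.3 24.9] len 0.0 w 29.8 t 43.0
```

Request:
{"method": "move_arm", "body": {
  "plan": [
    {"x":0,"y":0,"z":12,"rx":0,"ry":0,"rz":0},
    {"x":0,"y":0,"z":8,"rx":0,"ry":0,"rz":0},
    {"x":0,"y":0,"z":3.5,"rx":0,"ry":0,"rz":0},
    {"x":0,"y":0,"z":1.3,"rx":0,"ry":0,"rz":0},
    {"x":0,"y":0,"z":0,"rx":0,"ry":0,"rz":0},
    {"x":0,"y":0,"z":0,"rx":0,"ry":0,"rz":0}
  ]
}}

```text
time_s: 43.6
ee_pos: [506.2, -43.9, -34.5]
ee_rot: [180.0, 0.0, 170.6]
force: [-0.4, -0.0, 1.4]
gripper_width: 29.9
gripper_force: 12.0
```

Request:
{"method": "move_arm", "body": {
  "plan": [
    {"x":0,"y":0,"z":0,"rx":0,"ry":0,"rz":0},
    {"x":0,"y":0,"z":0,"rx":0,"ry":0,"rz":0},
    {"x":0,"y":0,"z":0,"rx":0,"ry":0,"rz":0},
    {"x":0,"y":0,"z":-15,"rx":0,"ry":0,"rz":0},
    {"x":0,"y":0,"z":-40,"rx":0,"ry":0,"rz":0},
    {"x":0,"y":0,"z":-40,"rx":0,"ry":0,"rz":0},
    {"x":-20,"y":-42,"z":0,"rx":0,"ry":0,"rz":0},
    {"x":-20,"y":-42,"z":0,"rx":0,"ry":0,"rz":0},
    {"x":-20,"y":-42,"z":0,"rx":0,"ry":0,"rz":0},
    {"x":-20,"y":-42,"z":0,"rx":0,"ry":0,"rz":0}
  ],
  "grip": 0.5
}}

```text
time_s: 44.6
ee_pos: [558.1, -224.4, 60.6]
ee_rot: [180.0, 0.0, 170.6]
force: [0.9, 0.6, 0.4]
gripper_width: 45.4
gripper_force: 0.0
```

Request:
{"method": "move_arm", "body": {
  "plan": [
    {"x":-17,"y":-36,"z":0,"rx":0,"ry":0,"rz":0},
    {"x":-10.1,"y":-22.4,"z":0,"rx":0,"ry":0,"rz":0},
    {"x":0,"y":0,"z":0,"rx":0,"ry":0,"rz":0},
    {"x":0,"y":0,"z":0,"rx":0,"ry":0,"rz":0},
    {"x":0,"y":0,"z":0,"rx":0,"ry":0,"rz":0}
  ],
  "grip": 0.65
}}

```text
time_s: 45.1
ee_pos: [574.4, -283.4, 60.2]
ee_rot: [179.9, -0.1, 170.7]
force: [0.5, 0.1, 0.0]
gripper_width: 59.0
gripper_force: 0.0
```

```bash
python3 go.py 575.3 -284.8 -30 170.6; python3 look.py camera_unit 506.1 -41.6 -9.4 0; python3 cov.py 488.6 -142 -9.4 4
```

```text
at [ 574.4 -283.4   60.2] [ 1.7995e+02 -6.0000e-02  1.7066e+02] rz total 0.001 then shift [-1.1 -1.2 90.2] len 2.0 w 59.0 t 45.1
camera_unit (array([504.9, -41.4,  -9.5]), np.float64(38.37)) (array([507.9, -42.2, -11.1]), np.float64(50.2))
top (array([ 485.7, -141.9,  -10. ]), np.float64(53.56))
side (array([ 489. , -143. ,   -9.4]), np.float64(44.34))
```

Request:
{"method": "move_arm", "body": {
  "plan": [
    {"x":-1,"y":-1,"z":30,"rx":0,"ry":0,"rz":0},
    {"x":0,"y":0,"z":25,"rx":0,"ry":0,"rz":0},
    {"x":0,"y":0,"z":20,"rx":0,"ry":0,"rz":0},
    {"x":0,"y":0,"z":10,"rx":0,"ry":0,"rz":0},
    {"x":0,"y":0,"z":5,"rx":0,"ry":0,"rz":0},
    {"x":0,"y":0,"z":0,"rx":0,"ry":0,"rz":0},
    {"x":0,"y":0,"z":0,"rx":0,"ry":0,"rz":0}
  ]
}}

```text
time_s: 46.0
ee_pos: [576.6, -286.2, -28.5]
ee_rot: [-180.0, 0.1, 170.6]
force: [0.6, -0.3, 0.7]
gripper_width: 58.9
gripper_force: 0.0
```

Request:
{"method": "move_arm", "body": {
  "plan": [
    {"x":0,"y":0,"z":0,"rx":0,"ry":0,"rz":0},
    {"x":0,"y":0,"z":0,"rx":0,"ry":0,"rz":0},
    {"x":0,"y":0,"z":0,"rx":0,"ry":0,"rz":0},
    {"x":0,"y":0,"z":0,"rx":0,"ry":0,"rz":0},
    {"x":0,"y":0,"z":0,"rx":0,"ry":0,"rz":0},
    {"x":0,"y":0,"z":0,"rx":0,"ry":0,"rz":0}
  ],
  "grip": 0.25,
  "squeeze": 15
}}

```text
time_s: 46.6
ee_pos: [575.9, -286.0, -29.2]
ee_rot: [180.0, 0.0, 170.6]
force: [0.3, 0.6, 2.1]
gripper_width: 31.4
gripper_force: 15.0
```

```bash
python3 go.py 594.0 -162.0 20 170.6
```

```text
at [ 575.9 -286.   -29.2] [1.8000e+02 3.0000e-02 1.7061e+02] rz total 0.0 then shift [  2.4 125.3 -49.2] len 125.0 w 31.4 t 46.6
```

Request:
{"method": "move_arm", "body": {
  "plan": [
    {"x":0,"y":0,"z":-20,"rx":0,"ry":0,"rz":0},
    {"x":0,"y":0,"z":-29,"rx":0,"ry":0,"rz":0},
    {"x":0.5,"y":30,"z":0,"rx":0,"ry":0,"rz":0},
    {"x":0.5,"y":40,"z":0,"rx":0,"ry":0,"rz":0},
    {"x":0.5,"y":35,"z":0,"rx":0,"ry":0,"rz":0},
    {"x":0.3,"y":20.3,"z":0,"rx":0,"ry":0,"rz":0},
    {"x":0,"y":0,"z":20,"rx":0,"ry":0,"rz":0},
    {"x":0,"y":0,"z":10,"rx":0,"ry":0,"rz":0},
    {"x":0,"y":0,"z":0,"rx":0,"ry":0,"rz":0},
    {"x":0,"y":0,"z":0,"rx":0,"ry":0,"rz":0}
  ]
}}

```text
time_s: 47.6
ee_pos: [594.3, -162.6, -10.7]
ee_rot: [180.0, -0.0, 170.6]
force: [0.0, 0.1, -0.0]
gripper_width: 31.5
gripper_force: 15.0
```

```bash
python3 go.py 594.5 -162.0 -29 170.6
```

```text
at [ 594.3 -162.6  -10.7] [ 1.8000e+02 -3.0000e-02  1.7057e+02] rz total -0.0 then shift [-0.1  0.6 18.3] len 1.0 w 31.5 t 47.6
```

Lower, release, lift, and move clear.

Request:
{"method": "move_arm", "body": {
  "plan": [
    {"x":0,"y":0.5,"z":9,"rx":0,"ry":0,"rz":0},
    {"x":0,"y":0,"z":5,"rx":0,"ry":0,"rz":0},
    {"x":0,"y":0,"z":3,"rx":0,"ry":0,"rz":0},
    {"x":0,"y":0,"z":1.2,"rx":0,"ry":0,"rz":0},
    {"x":0,"y":0,"z":0,"rx":0,"ry":0,"rz":0},
    {"x":0,"y":0,"z":0,"rx":0,"ry":0,"rz":0}
  ]
}}

```text
time_s: 48.2
ee_pos: [594.7, -161.6, -28.6]
ee_rot: [180.0, 0.0, 170.6]
force: [0.1, 1.1, -0.4]
gripper_width: 31.6
gripper_force: 15.0
```

Request:
{"method": "move_arm", "body": {
  "plan": [
    {"x":0,"y":0,"z":0,"rx":0,"ry":0,"rz":0},
    {"x":0,"y":0,"z":0,"rx":0,"ry":0,"rz":0},
    {"x":0,"y":0,"z":0,"rx":0,"ry":0,"rz":0},
    {"x":0,"y":0,"z":-20,"rx":0,"ry":0,"rz":0},
    {"x":0,"y":0,"z":-40,"rx":0,"ry":0,"rz":0},
    {"x":0,"y":0,"z":-40,"rx":0,"ry":0,"rz":0},
    {"x":0,"y":-45,"z":0,"rx":0,"ry":0,"rz":0},
    {"x":0,"y":-45,"z":0,"rx":0,"ry":0,"rz":0},
    {"x":0,"y":-45,"z":0,"rx":0,"ry":0,"rz":0},
    {"x":0,"y":-45,"z":0,"rx":0,"ry":0,"rz":0}
  ],
  "grip": 0.55
}}

```text
time_s: 49.2
ee_pos: [564.8, -340.6, 71.6]
ee_rot: [-180.0, 0.0, 170.6]
force: [1.1, 0.1, -0.1]
gripper_width: 50.3
gripper_force: 0.0
```

Request:
{"method": "move_arm", "body": {
  "plan": [
    {"x":0,"y":-45,"z":0,"rx":0,"ry":0,"rz":0},
    {"x":0,"y":-45,"z":-20,"rx":0,"ry":0,"rz":0},
    {"x":0,"y":-30,"z":-20,"rx":0,"ry":0,"rz":0},
    {"x":0,"y":0,"z":0,"rx":0,"ry":0,"rz":0},
    {"x":0,"y":0,"z":0,"rx":0,"ry":0,"rz":0}
  ]
}}

```text
time_s: 49.7
ee_pos: [545.3, -457.7, 111.2]
ee_rot: [180.0, 0.0, 170.5]
force: [-0.1, 0.8, 0.4]
gripper_width: 50.3
gripper_force: 0.0
```

```bash
python3 look.py screw_jar 594 -159.6 0 0 camera_unit 506.1 -41.6 -9.4 0 speaker 553 -407 17 0; python3 cov.py 488.6 -142 -9.4 4; python3 ctr.py; python3 - <<'E'
from h import *
T=grab_frame("top");S=grab_frame("side")
a=cv2.resize(T["img"][160:265,130:380,::-1],(750,315)); b=cv2.resize(S["img"][130:240,140:390,::-1],(750,285))
cv2.imwrite("pics/f1.png",np.vstack([a,b[:284]]))
E
```

```text
screw_jar (array([ 592.5, -159.1,   15.8]), np.float64(59.5)) (array([ 595.3, -159.6,    3. ]), np.float64(52.5))
camera_unit (array([504.8, -41.4, -11.4]), np.float64(18.68)) (array([507.9, -42.2, -11.1]), np.float64(49.69))
speaker (array([ 542.2, -429.9,   24.4]), np.float64(186.28)) (array([ 554.7, -406.2,   13.1]), np.float64(38.1))
top (array([ 485.8, -141.6,  -10.2]), np.float64(50.96))
side (array([ 488.5, -142.6,   -9. ]), np.float64(40.38))
top (array([520. ,  58.4]), np.int32(192))
side (array([522.7,  58.1]), np.int32(377))
```

View pics/f1.png

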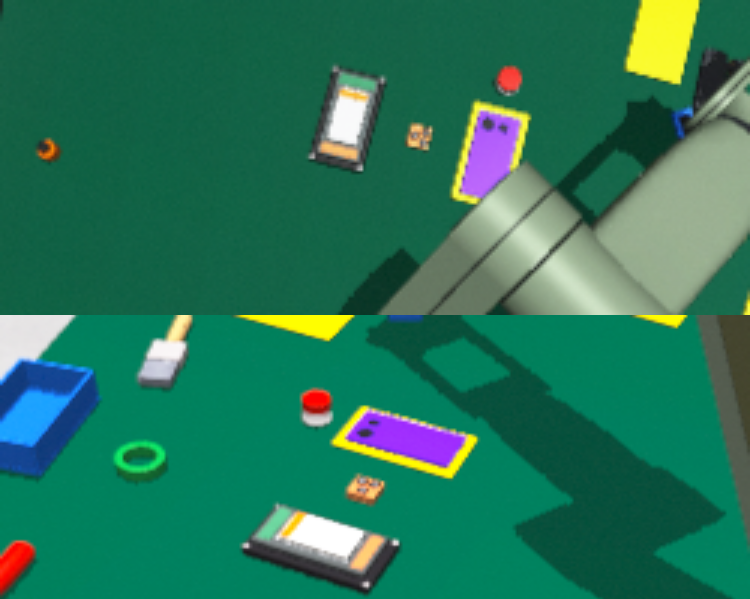

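The final picture shows everything in place:
- **Nest:** frame and battery centred in it, at (348,118) in the top view.
- **Camera unit:** midway, at (420,137).
- **Cover:** centred on the yellow pad, at (490,150).
- **Jar:** upright behind the pad, at (509,80).

The hand is clear.

```bash
python3 -c "
from workcell import *
print(job_done())"
```

```text
the job is handed in; nothing more can be done
None
```

The kit is laid out as asked and handed in at about 50 s on the robot's clock. By the cameras, each part that could be measured is within about 2 mm of its target, and the battery's centring was judged by eye.

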